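# Measure the pond samples before microscopy

## Task

Measure the pond-water samples for the microscopy class: pull the purple pocket meter up out of its snug storage cap, rinse its tip by dipping it past half-way down in the glass beaker, then dip the tip well past half-way down into every sample cup that is set out and hold it there for three seconds, working from the weakest sample to the strongest (blue, green, yellow, orange, red). Rinse the tip in the beaker again the same way and hang the meter to dry, sensor down through the ring of the stand with its collar resting on the ring. Finally stand all the sample cups upright in the dark grey tray beside the microscope, tipping none of them over and leaving the other things on the bench where they are.

Things in the scene. Friction and masses are not known exactly. Their poses are not given: they have to be found in the camera images.
- meter: pocket conductivity meter, 152 mm long, 0.12 kg, upright at the start. Origin: centre of its lower end, the sensor tip; z runs up along it. From the tip up: black round sensor, 16 mm across, 62 mm long; black round collar, 36 mm across, from 62 to 68 mm; flat-sided purple body, 34 mm (x) by 24 mm (y), from 68 to 152 mm, display on its -y face
- meter_grip (a point): a point inside the meter's purple body, 120 mm above its tip and 32 mm below its top: the place to grip it from above, across the 24 mm (the meter's y)
- dock: grey weighted foot, 80 x 72 x 10 mm, fixed to the bench, with the meter's white storage cap (40 x 38 mm) on it. Origin on the bench under the middle of the cap; z up. At the start the meter stands in the cap, its tip 14 mm above this origin, its axes within 3 degrees of the dock's
- dock_cap (a point): centre of the storage cap's open top, 74 mm above the bench. The meter's sensor stands 60 mm deep in the 18 mm hole. Two spring catches hold it: an upward pull of about 7 to 10 N breaks them within the first 5 mm, then it slides up freely
- stand: steel ring stand fixed to the bench. Origin on the bench straight below the ring's centre; z up. Its 12 mm upright, 140 mm tall, stands 58 mm from the ring's centre along the stand's +x
- stand_ring (a point): centre of the top face of the stand's level ring, 112 mm above the bench: 24 mm inside, 40 mm outside, 8 mm thick, open below. A hanging meter rests with its collar on the ring, its tip 62 mm below this point
- beaker: loose clear glass rinse beaker with a white band, 66 mm across outside and 60 mm inside, 70 mm tall, floor 5 mm thick, 0.25 kg. Origin at the centre of its underside, z up
- cup_blue: loose blue sample cup with a white label band, the weakest sample; 46 mm across outside, 41 mm inside, straight-sided, 55 mm tall, floor 5 mm thick, 0.08 kg. Origin at the centre of its underside, z up. Only three to five of the five cups are set out in any run
- cup_green: loose green sample cup with a white label band, the second weakest; 46 mm across outside, 41 mm inside, straight-sided, 55 mm tall, floor 5 mm thick, 0.08 kg. Origin at the centre of its underside, z up. Only three to five of the five cups are set out in any run
- cup_yellow: loose yellow sample cup with a white label band, of middle strength; 46 mm across outside, 41 mm inside, straight-sided, 55 mm tall, floor 5 mm thick, 0.08 kg. Origin at the centre of its underside, z up. Only three to five of the five cups are set out in any run
- cup_orange: loose orange sample cup with a white label band, the second strongest; 46 mm across outside, 41 mm inside, straight-sided, 55 mm tall, floor 5 mm thick, 0.08 kg. Origin at the centre of its underside, z up. Only three to five of the five cups are set out in any run
- cup_red: loose red sample cup with a white label band, the strongest sample; 46 mm across outside, 41 mm inside, straight-sided, 55 mm tall, floor 5 mm thick, 0.08 kg. Origin at the centre of its underside, z up. Only three to five of the five cups are set out in any run
- tray: shallow dark grey tray fixed to the bench beside the microscope, 240 mm (its x) by 165 mm (its y), floor 4 mm thick, rim 14 mm high. Origin at the centre of its underside, z up. It has room for the cups in two rows of three along its x, 75 mm apart
- dropper: amber dropper bottle with a black cap, 34 mm across, 75 mm tall; a bystander, to be left where it is. Origin at its underside's centre
- petri: two closed clear petri dishes, stacked, 90 mm across, 29 mm tall; a bystander, to be left where it is. Origin at its underside's centre
- marker: black and blue marker pen lying down, 130 mm long, 16 mm thick, along its x; a bystander, to be left where it is. Origin at its underside's centre
- washbottle: white wash bottle with a red cap and bent spout, 62 mm across, 153 mm tall; a bystander, to be left where it is. Origin at its underside's centre
- covers: clear box of cover glasses, 55 x 45 x 22 mm; a bystander, to be left where it is. Origin at its underside's centre

How it is judged:
By the outcome, as a careful person would: the job done as asked, in the order asked, and still so for the second after the job is handed in, with the robot touching nothing.
Of cup_blue, cup_green, cup_yellow, cup_orange, cup_red only 3 to 5 are there at a start; the rules pass over those that are not, and their reading is None.
At some moment in a run one of cup_blue, cup_green, cup_yellow, cup_orange, cup_red, beaker may be knocked a few centimetres aside while the robot is not near it.
It also fails if it takes over 210 s, if anything falls off the work surface, if the arm or the gripper's body presses on something with over 40 N, if the wrist force passes 120 N, or if a joint passes its speed limit or range.

## Robot

A 6-joint arm with a two-finger parallel gripper is mounted at the origin on the work surface. World frame = base frame: x ahead of the robot, y to its left, z up, the work surface at z = 0. Lengths are in m, angles in rad, forces in N, time in s.
With the tool pointing down it reaches from about 0.4 to 0.825 m from the base axis. Payload 7 kg.
Tool frame: the origin (TCP) lies on the centre line of the jaws, within the pads' length; the fingertips stand arm.finger_overhang ahead of it and the grasp point (between the pads) lies 5 mm behind it (arm.finger_overhang is the distance from the TCP to the fingertips, in m); z points along the fingers, y is the line along which they close (so a half turn about z gives the same grasp; the last joint's range is limited). The gripper opens to 88 mm and grips with 3 to 60 N. Pads are 19 mm wide; open, the fingers measure 130 mm over their backs; the gripper's body (78 mm by 193 mm) begins 47 mm behind the grasp point.
Start: joints at [0.288, 0.359, 0.012, 0, -1.224, -0.288], TCP at [0.675, -0, 0.241] pointing down, gripper open.
Joint ranges: [-3.07, 3.07], [-1.43, 2.12], [-1.02, 1.25], [-3.03, 1.67], [-3.05, -0], [-3.03, 3.03]. Speed limits (rad/s): [2.39, 2.39, 3.01, 3.14, 3.14, 3.14].

## Interface

Orientations are given as a unit quaternion [x, y, z, w].
In Python, from station import arm gives the robot as it stands. The module is installed in compiled form; this text tells all that it offers.
- The arm moves only by the shell command python3 -m handwheel 'ROWS'. ROWS is JSON, a list of rows, each an object of numbers: "wx", "wy", "wz": the turn, a rotation vector about the tool's x, y, z in units of 5 degrees (1.0 is 5 degrees); "x", "y", "z": the shift along the tool's x, y, z in units of 30 mm (1.0 is 30 mm); "hand": the closure, from -1 (fully open) to 1 (shut). A call has 1 to 20 rows; each row is the pose to reach, as a shift and turn from the pose commanded when the call began, along the tool's axes at that moment; what a row does not reach only later rows make up. A row lasts 1/10 s, in which the tool goes at most 50 mm and 8.59 degrees, less where a joint would pass 70% of its speed; a pose out of reach is approached as far as the arm can. A call with a gripper value outside its range is refused whole. The fingers move at their own pace and stop on an object; the grip force is fixed at half the most. Time passes only in rows, so rows that repeat a pose let the fingers close. It gives the time, the measured TCP pose, the force, the opening and the grip force at its end, in the units of the state.
- arm.state(): the state, without advancing time (a new reading comes with each control period).
- arm.grab_frame(name): name is "scene" or "side" or "wrist"; returns the picture (420x560x3 uint8, red, green, blue); there is no depth.
- arm.camera_params(name): a dict with "camera_matrix" (3x3 intrinsics, pixels), "k1" (the pictures are not rectified: a ray, as slopes to the right and down, at radius r is drawn at 1 + k1 r^2 times it, then the intrinsics apply), "extrinsics" (4x4, takes a point from world to camera coordinates). Camera axes: x right, y down, z forward; pixel columns grow to the right and rows downward; lengths in m; the calibration is good to about 2 mm. A picture is of the moment at which its call begins: read the wrist's pose just before it. camera_params takes no time and is no camera call; for the wrist camera it gives the pose at the moment of the call.
- arm.close_job(): hands the job in; it is judged then, once.
Trained networks look in the newest picture that a camera, given by its name, has taken for a name from the list of things; names that differ only in an ending like _2 or _b are one class to them, and where a whole thing is asked for, a point or a joint stands for the part that bears it (a point fixed in the world has none). Each returns a list of dicts, best first, with "p" (0 to 1); they miss things now and then, are a little off and sometimes report something else, mostly with a low value. They report only what shows in the picture. A call takes as long as a camera call.
- arm.find_in(label, camera): "rect" ([left, top, right, bottom] as shares, 0 to 1, of the picture: columns of its width, rows of its height, round what is visible of it).
- arm.masks_of(label, camera): "pixels" (420x560 bool, what is visible of it) and "rect" ([left, top, right, bottom] as shares, 0 to 1, of the picture: columns of its width, rows of its height, round what is visible of it).
- arm.landmark_of(label, camera): "xy" ([column, row] as shares, 0 to 1, of the picture: columns of its width, rows of its height: a listed point, or the origin of a listed thing).
The state is a dict: "t": time; "q": joint angles; "qvel": joint speeds; "joint_torque": joint torques, N m; "tool_pos": TCP position; "eef_rot": TCP orientation; "wrist_force": force on the tool from outside, world axes, zero at the start; "torque": the same for the moment, N m; "grip_width": finger opening in m; "gripper_force": force on a finger pad.
Only numpy, scipy, OpenCV 4.12 (cv2) and the standard library are available. Lean on these libraries where they do the work, as an engineer would, in place of code of your own. Each camera call takes 0.05 s, during which the arm holds its last target. There are 200 camera calls.

## Working session

There is one attempt and no reset: what is moved stays moved. The work goes in short steps, Python scripts to look and compute and a shell command to move; the robot and the scene stay as the last step left them, time stands still between calls to the robot, and variables do not carry over. Pictures are saved under pics/ and viewed, at most 14 in all, crops included, and the job is handed in when it is done.

```bash
mkdir -p pics; cat > h.py <<'E'
import numpy as np, cv2
from station import arm
from scipy.spatial.transform import Rotation as R
def ray(cam,uv,P=None):
    P=P or arm.camera_params(cam);K=np.array(P["camera_matrix"]);T=np.array(P["extrinsics"])
    d=np.linalg.inv(K)@np.array([uv[0],uv[1],1.]);d=d[:2]/d[2]
    s=d.copy()
    for _ in range(30): s=d/(1+P["k1"]*(s@s))
    v=T[:3,:3].T@np.array([s[0],s[1],1]); o=-T[:3,:3].T@T[:3,3]
    return o,v/np.linalg.norm(v)
def atz(cam,uv,z,P=None):
    o,v=ray(cam,uv,P); return o+v*(z-o[2])/v[2]
def tri(obs):
    A=np.zeros((3,3));b=np.zeros(3);L=[]
    for o,v in obs:
        M=np.eye(3)-np.outer(v,v);A+=M;b+=M@o
    x=np.linalg.solve(A,b)
    return x,[np.linalg.norm((np.eye(3)-np.outer(v,v))@(x-o)) for o,v in obs]
def proj(cam,X,P=None):
    P=P or arm.camera_params(cam);T=np.array(P["extrinsics"]);c=T[:3,:3]@np.array(X)+T[:3,3]
    s=c[:2]/c[2]; s=s*(1+P["k1"]*(s@s)); return (np.array(P["camera_matrix"])@[s[0],s[1],1])[:2]
def lm(name,cam):
    r=arm.landmark_of(name,cam)
    return [(np.array(d["xy"])*[560,420],d["p"]) for d in r]
def save(img,n): cv2.imwrite("pics/"+n,cv2.cvtColor(img,cv2.COLOR_RGB2BGR))
def rows(target,rot=None):
    s=arm.state();Rm=R.from_quat(s["eef_rot"]);return np.round(Rm.inv().apply(np.array(target)-s["tool_pos"])/.03,3)
E
cat > look.py <<'E'
from h import *
ims={c:arm.grab_frame(c) for c in("scene","side","wrist")}
for c in ims: save(ims[c],c+"0.png")
print(arm.state(),arm.finger_overhang)
for n in "meter_grip dock_cap dock stand_ring stand beaker cup_blue cup_green cup_yellow cup_orange cup_red tray dropper petri marker washbottle covers".split():
    o=[];t=""
    for c in("scene","side"):
        r=lm(n,c)
        if r: 
            t+=f" {c}{np.round(r[0][0],1)} p{r[0][1]:.2f}"
            if n not in("meter_grip","dock_cap","stand_ring"): t+=f" z0{np.round(atz(c,r[0][0],0)[:2],3)}"
            o.append(ray(c,r[0][0]))
    if len(o)==2: x,e=tri(o);t+=f" tri{np.round(x,3)} e{e[0]:.4f}"
    print(n,t)
E
python3 look.py
```

```text
{'t': 0.15, 'q': array([ 2.88125945e-01,  3.59213176e-01,  1.12737791e-02, -2.57064647e-04,
       -1.22411572e+00, -2.88096185e-01]), 'qvel': array([ 0.00031861, -0.0021351 ,  0.00257225,  0.00072873, -0.00020387,
       -0.00086252]), 'joint_torque': array([ 1.39394037e-04, -5.83274567e+01,  2.93289685e+01,  7.00122759e+00,
        8.75052094e-03, -9.76538854e-05]), 'tool_pos': array([ 6.74642404e-01, -8.70356203e-06,  2.39845346e-01]), 'eef_rot': array([-7.07086222e-01,  7.07127049e-01,  4.06469067e-04, -4.95510155e-04]), 'wrist_force': array([ 0.1298048 , -0.48628484, -0.07768441]), 'torque': array([ 0.04812831,  0.00904764, -0.00045228]), 'gripper_force': 0.0, 'grip_width': 0.08768419485932162} 0.014
meter_grip  scene[218.5 148.7] p0.83 side[296.2 290.6] p0.69 tri[ 0.455 -0.326  0.134] e0.0027
dock_cap  scene[221.2 167.4] p0.59 side[295.7 304.9] p0.55 tri[ 0.457 -0.323  0.071] e0.0030
dock  scene[220.2 184.8] p0.79 z0[ 0.455 -0.331] side[272.7 259.7] p0.69 z0[ 0.495 -0.148] tri[ 0.492 -0.247  0.1  ] e0.0444
stand_ring  scene[193.8 200. ] p0.59 side[348.4 256.1] p0.88 tri[ 0.613 
[... 808 characters left out ...]
71.1] p0.95 z0[0.569 0.05 ] side[264.8 201. ] p0.53 z0[0.575 0.056] tri[0.572 0.051 0.005] e0.0002
tray  scene[443.8 300.3] p0.78 z0[0.517 0.318] side[215.  160.5] p0.71 z0[0.514 0.306] tri[ 0.515  0.316 -0.006] e0.0026
dropper  scene[273.8 330.9] p0.52 z0[0.769 0.011] side[267.5 204.7] p0.55 z0[0.575 0.038] tri[ 0.664  0.038 -0.072] e0.0837
petri  side[339.6 285.6] p0.71 z0[ 0.604 -0.296]
marker  side[231.2 282.3] p0.61 z0[ 0.372 -0.16 ]
washbottle  scene[158.1 172.6] p0.85 z0[ 0.499 -0.511] side[354.8 387.2] p0.98 z0[ 0.494 -0.509] tri[ 0.496 -0.511 -0.002] e0.0021
covers  scene[226.7 305.2] p0.82 z0[ 0.764 -0.114] side[349.3 215.5] p0.81 z0[ 0.764 -0.113] tri[ 0.764 -0.113  0.   ] e0.0003
```

View pics/scene0.png

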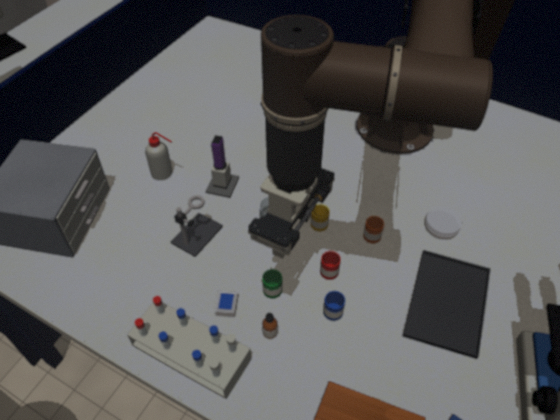

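View pics/side0.png

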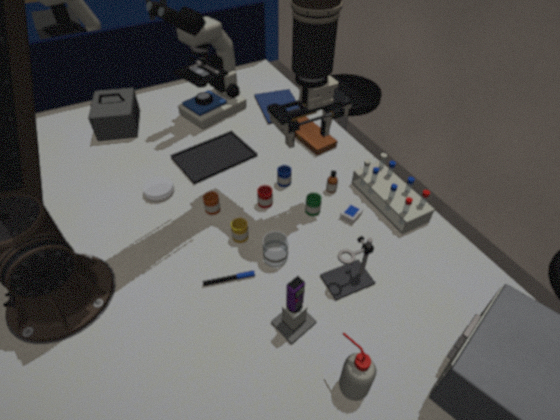

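The scene shows all five cups: blue (334,304), green (272,283), yellow (319,216), orange (373,228) and red (330,264). It also shows the meter in its dock (218,165), the ring stand (196,203) and the tray (448,300). The side view agrees, with the beaker at (275,250).

```bash
python3 - <<'E'
from h import *
P=arm.camera_params("wrist");T=np.array(P["extrinsics"]);s=arm.state();Rm=R.from_quat(s["eef_rot"])
print("cam in tool",Rm.inv().apply(-T[:3,:3].T@T[:3,3]-s["tool_pos"]),"axis",Rm.inv().apply(T[2,:3]),"right",Rm.inv().apply(T[0,:3]),P["camera_matrix"],P["k1"])
print(rows([.47,-.22,.34]))
E
python3 -m handwheel '[{"x":7.3,"y":6.8,"z":-3.3},{"x":7.3,"y":6.8,"z":-3.3},{"x":7.3,"y":6.8,"z":-3.3},{"x":7.3,"y":6.8,"z":-3.3},{"x":7.3,"y":6.8,"z":-3.3},{"x":7.3,"y":6.8,"z":-3.3},{"x":7.3,"y":6.8,"z":-3.3},{"x":7.3,"y":6.8,"z":-3.3},{"x":7.3,"y":6.8,"z":-3.3},{"x":7.3,"y":6.8,"z":-3.3},{"x":7.3,"y":6.8,"z":-3.3}]'
cat > w.py <<'E'
from h import *
import sys
n=sys.argv[1]
P=arm.camera_params("wrist");im=arm.grab_frame("wrist");save(im,n)
Z=dict(meter_grip=.134,dock_cap=.074,stand_ring=.112)
for l in sys.argv[2:]:
    for c in ("wrist",):
        r=lm(l,c)
        for u,p in r[:2]: print(l,np.round(u,1),round(p,2),np.round(atz(c,u,Z.get(l,0),P),4))
s=arm.state();print(round(s["t"],2),np.round(s["tool_pos"],4),np.round(s["eef_rot"],4))
E
python3 w.py w1.png meter_grip dock_cap dock stand_ring stand beaker
```

```text
cam in tool [ 0.06803895  0.00038362 -0.14349015] axis [-2.57680120e-01  2.82992056e-04  9.66230240e-01] right [-1.64301174e-03  9.99998383e-01 -7.31050460e-04] [[311.55395745   0.         280.50940758]
 [  0.         311.55395745 211.71845367]
 [  0.           0.           1.        ]] -0.02004174208633196
[ 7.332  6.833 -3.314]
dock [462.4 155.8] 0.25 [ 0.4512 -0.0362  0.    ]
beaker [427.3  61.8] 0.78 [ 0.5068 -0.1423  0.    ]
2.2 [ 0.675  -0.      0.2406] [-0.7071  0.7071 -0.     -0.    ]schema error: expected keys wx, wy, wz, x, y, z, hand
```

View pics/w1.png

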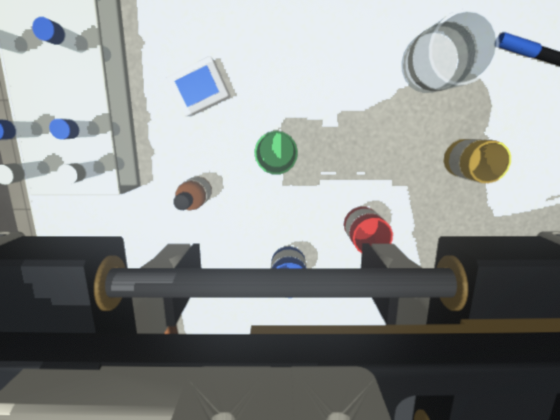

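The first call was refused because each row needs all seven keys. This wrist view, from the start pose, shows green (276,152), red (370,230), yellow (484,161) and the beaker (445,50).

```bash
python3 -m handwheel '[{"x":7.3,"y":6.8,"z":-3.3,"wx":0,"wy":0,"wz":0,"hand":-1},{"x":7.3,"y":6.8,"z":-3.3,"wx":0,"wy":0,"wz":0,"hand":-1},{"x":7.3,"y":6.8,"z":-3.3,"wx":0,"wy":0,"wz":0,"hand":-1},{"x":7.3,"y":6.8,"z":-3.3,"wx":0,"wy":0,"wz":0,"hand":-1},{"x":7.3,"y":6.8,"z":-3.3,"wx":0,"wy":0,"wz":0,"hand":-1},{"x":7.3,"y":6.8,"z":-3.3,"wx":0,"wy":0,"wz":0,"hand":-1},{"x":7.3,"y":6.8,"z":-3.3,"wx":0,"wy":0,"wz":0,"hand":-1},{"x":7.3,"y":6.8,"z":-3.3,"wx":0,"wy":0,"wz":0,"hand":-1},{"x":7.3,"y":6.8,"z":-3.3,"wx":0,"wy":0,"wz":0,"hand":-1},{"x":7.3,"y":6.8,"z":-3.3,"wx":0,"wy":0,"wz":0,"hand":-1}]'
python3 w.py w2.png meter_grip dock_cap dock stand_ring stand beaker
```

```text
t: 3.2
tool_pos: [0.4715, -0.2183, 0.3388]
eef_rot: [0.707, -0.707, -0.001, 0.0]
wrist_force: [1.2, 0.6, -0.2]
grip_width: 0.0876
gripper_force: 0.0
meter_grip [297.   88.8] 0.88 [ 0.4533 -0.327   0.134 ]
meter_grip [224.2 322.4] 0.66 [ 0.5431 -0.0467  0.134 ]
dock_cap [291.5  95.6] 0.92 [ 0.457  -0.3261  0.074 ]
dock [292.7 102.3] 0.78 [ 0.4525 -0.3239  0.    ]
stand_ring [154.9 127. ] 0.87 [ 0.6152 -0.2887  0.112 ]
stand_ring [289.2  94.7] 0.25 [ 0.4609 -0.3233  0.112 ]
stand [186.  129.9] 0.72 [ 0.6123 -0.285   0.    ]
stand [225.1 325. ] 0.33 [ 0.5694  0.0509 -0.    ]
beaker [258.  217.7] 0.59 [ 0.5068 -0.1478  0.    ]
3.55 [ 0.4713 -0.2187  0.3392] [ 7.073e-01 -7.069e-01 -2.000e-04  2.000e-04]
```

View pics/w2.png

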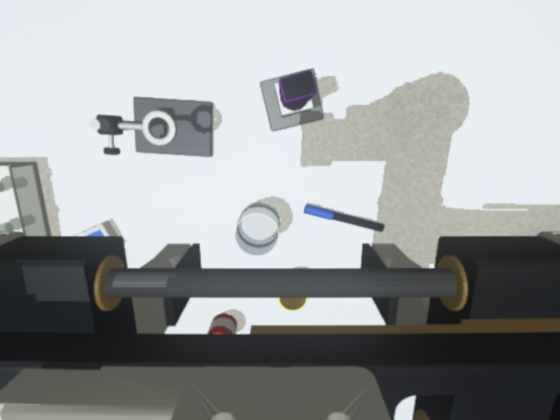

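This view shows the meter top at (297,88), turned about 14°. The ring is at (158,128) with its upright to the image left (world +x), and the beaker is at (259,227).

```bash
python3 - <<'E'
from h import *
P=arm.camera_params("wrist")
im=arm.grab_frame("wrist")
def yaw(m,z,n):
    c=max(cv2.findContours(m.astype(np.uint8),cv2.RETR_EXTERNAL,cv2.CHAIN_APPROX_NONE)[0],key=cv2.contourArea)[:,0]
    w=np.array([atz("wrist",p,z,P)[:2] for p in c]).astype(np.float32)
    print(n,cv2.minAreaRect(w*1000))
for l,z in(("dock",.01),("meter",.166)):
    r=arm.masks_of(l,"wrist")
    if r: print(r[0]["p"],r[0]["rect"]);yaw(r[0]["pixels"],z,l)
save(cv2.resize(im[50:140,240:350],None,fx=6,fy=6,interpolation=cv2.INTER_CUBIC),"crop.png")
E
```

```text
0.84 [0.4636, 0.1612, 0.5782, 0.3179]
dock ((454.49560546875, -326.169189453125), (80.34797668457031, 70.43232727050781), 13.415182113647461)
0.73 [0.4936, 0.1683, 0.5671, 0.2674]
meter ((454.6676330566406, -321.1463317871094), (36.15449905395508, 32.42938232421875), 15.364063262939453)
```

View pics/crop.png

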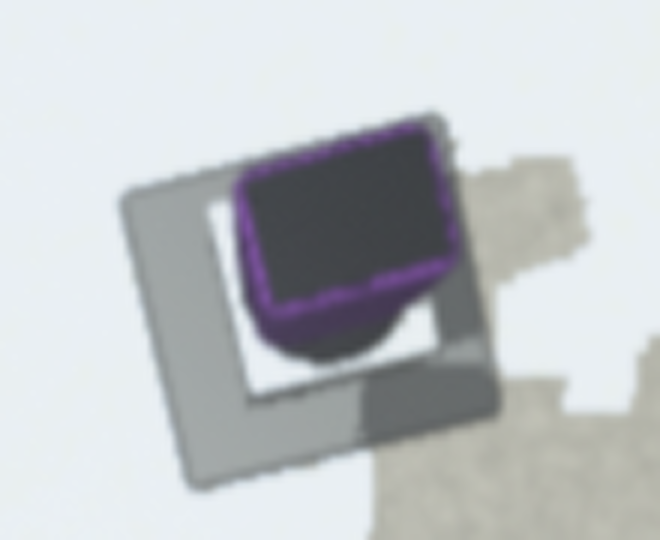

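The crop gives the meter's top-face corners at about (237,180), (430,125), (460,260) and (270,315). I'll unproject those for centre and yaw.

```bash
python3 - <<'E'
from h import *
P=arm.camera_params("wrist")
c=[atz("wrist",(240+u/6,50+v/6),.166,P)[:2] for u,v in((237,180),(430,125),(460,260),(270,315))]
c=np.array(c);print(c.round(4),c.mean(0));
for a,b in((0,1),(3,2),(0,3),(1,2)):
    d=c[b]-c[a];print(np.linalg.norm(d),np.degrees(np.arctan2(d[1],d[0]))%90)
for X in ([.455,-.327,.24],):print(rows(X))
print(arm.state()["q"].round(2))
E
```

```text
[[ 0.4714 -0.3319]
 [ 0.441  -0.3399]
 [ 0.4358 -0.3199]
 [ 0.4661 -0.3115]] [ 0.45356558 -0.32579591]
0.031421467763749454 14.90902260280987
0.03147811220200979 15.37540220078543
0.02100159114091212 14.513076101853912
0.02074505827967651 14.661748372985812
[3.603 0.536 3.316]
[-0.06  0.05 -0.16 -0.   -1.36  0.06]
```

```bash
python3 -m handwheel '[{"x":3.58,"y":0.55,"z":2.5,"wx":0,"wy":0,"wz":15,"hand":-0.4},{"x":3.58,"y":0.55,"z":2.5,"wx":0,"wy":0,"wz":15,"hand":-0.4},{"x":3.58,"y":0.55,"z":2.5,"wx":0,"wy":0,"wz":15,"hand":-0.4},{"x":3.58,"y":0.55,"z":2.5,"wx":0,"wy":0,"wz":15,"hand":-0.4},{"x":3.58,"y":0.55,"z":2.5,"wx":0,"wy":0,"wz":15,"hand":-0.4},{"x":3.58,"y":0.55,"z":2.5,"wx":0,"wy":0,"wz":15,"hand":-0.4},{"x":3.58,"y":0.55,"z":2.5,"wx":0,"wy":0,"wz":15,"hand":-0.4},{"x":3.58,"y":0.55,"z":2.5,"wx":0,"wy":0,"wz":15,"hand":-0.4},{"x":3.58,"y":0.55,"z":2.5,"wx":0,"wy":0,"wz":15,"hand":-0.4},{"x":3.58,"y":0.55,"z":2.5,"wx":0,"wy":0,"wz":15,"hand":-0.4},{"x":3.58,"y":0.55,"z":2.5,"wx":0,"wy":0,"wz":15,"hand":-0.4},{"x":3.58,"y":0.55,"z":2.5,"wx":0,"wy":0,"wz":15,"hand":-0.4}]'
python3 w.py w3.png meter_grip dock_cap beaker
python3 - <<'E'
from h import *
s=arm.state();Rm=R.from_quat(s["eef_rot"]).as_matrix();print("y ang",np.degrees(np.arctan2(Rm[1,1],Rm[0,1])),s["grip_width"],rows([.4545,-.326,.129]))
# overhead scene check
arm.grab_frame("scene")
E
```

```text
t: 4.9
tool_pos: [0.4545, -0.3264, 0.2646]
eef_rot: [-0.132, 0.991, -0.0, 0.0]
wrist_force: [0.8, -0.1, -0.1]
grip_width: 0.0613
gripper_force: 0.0
meter_grip [279.2 206.9] 0.64 [ 0.4537 -0.3267  0.134 ]
meter_grip [278.4 182.7] 0.18 [ 0.4325 -0.3332  0.134 ]
dock_cap [277.1 196.6] 0.82 [ 0.4576 -0.3284  0.074 ]
dock_cap [275.9 295.4] 0.6 [ 0.5747 -0.2987  0.074 ]
beaker [393.3 250.5] 0.68 [ 0.5055 -0.1474  0.    ]
beaker [280.6 184.2] 0.43 [ 0.4558 -0.3249  0.    ]
5.1 [ 0.4545 -0.3264  0.2646] [-0.131   0.9914 -0.     -0.    ]
y ang 105.05266692890712 0.0614760791786929 [-4.000e-03  1.300e-02  4.519e+00]
```

View pics/w3.png

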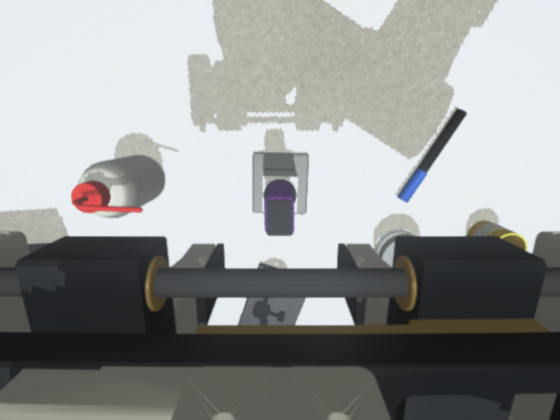

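The meter is centred between the jaws and aligned, at column 279. Next I descend and close.

```bash
python3 -m handwheel '[{"x":0,"y":0,"z":1.5,"wx":0,"wy":0,"wz":0,"hand":-0.4},{"x":0,"y":0,"z":3,"wx":0,"wy":0,"wz":0,"hand":-0.4},{"x":0,"y":0,"z":4,"wx":0,"wy":0,"wz":0,"hand":-0.4},{"x":0,"y":0,"z":4.5,"wx":0,"wy":0,"wz":0,"hand":-0.4},{"x":0,"y":0,"z":4.5,"wx":0,"wy":0,"wz":0,"hand":1},{"x":0,"y":0,"z":4.5,"wx":0,"wy":0,"wz":0,"hand":1},{"x":0,"y":0,"z":4.5,"wx":0,"wy":0,"wz":0,"hand":1},{"x":0,"y":0,"z":4.5,"wx":0,"wy":0,"wz":0,"hand":1},{"x":0,"y":0,"z":4.5,"wx":0,"wy":0,"wz":0,"hand":1},{"x":0,"y":0,"z":4.5,"wx":0,"wy":0,"wz":0,"hand":1},{"x":0,"y":0,"z":4.5,"wx":0,"wy":0,"wz":0,"hand":1},{"x":0,"y":0,"z":4.5,"wx":0,"wy":0,"wz":0,"hand":1}]'
```

```text
t: 6.35
tool_pos: [0.455, -0.3268, 0.1304]
eef_rot: [-0.131, 0.991, -0.001, 0.001]
wrist_force: [0.1, -1.9, 5.5]
grip_width: 0.0236
gripper_force: 30.0
```

```bash
python3 -m handwheel '[{"x":0,"y":0,"z":-0.07,"wx":0,"wy":0,"wz":0,"hand":1},{"x":0,"y":0,"z":-0.14,"wx":0,"wy":0,"wz":0,"hand":1},{"x":0,"y":0,"z":-0.21,"wx":0,"wy":0,"wz":0,"hand":1},{"x":0,"y":0,"z":-0.3,"wx":0,"wy":0,"wz":0,"hand":1},{"x":0,"y":0,"z":-0.5,"wx":0,"wy":0,"wz":0,"hand":1},{"x":0,"y":0,"z":-0.8,"wx":0,"wy":0,"wz":0,"hand":1},{"x":0,"y":0,"z":-1.2,"wx":0,"wy":0,"wz":0,"hand":1},{"x":0,"y":0,"z":-1.8,"wx":0,"wy":0,"wz":0,"hand":1},{"x":0,"y":0,"z":-2.5,"wx":0,"wy":0,"wz":0,"hand":1},{"x":0,"y":0,"z":-3.2,"wx":0,"wy":0,"wz":0,"hand":1},{"x":0,"y":0,"z":-3.6,"wx":0,"wy":0,"wz":0,"hand":1},{"x":0,"y":0,"z":-3.6,"wx":0,"wy":0,"wz":0,"hand":1}]'
cat > see.py <<'E'
from h import *
import sys
tag=sys.argv[1]
for c in("scene","side"): save(arm.grab_frame(c),f"{c}_{tag}.png")
P=arm.camera_params("wrist");save(arm.grab_frame("wrist"),f"wrist_{tag}.png")
for n in sys.argv[2:]:
    o=[];t=""
    zz=dict(meter_grip=None).get(n,0)
    for c in("scene","side","wrist"):
        for u,p in lm(n,c)[:1]:
            if p<.3: continue
            t+=f" {c} p{p:.2f} {np.round(atz(c,u,0,P if c=='wrist' else None)[:2],3)}"
            o.append(ray(c,u,P if c=="wrist" else None))
    if len(o)>=2: x,e=tri(o);t+=f" tri{np.round(x,3)} e{np.round(e,3)}"
    print(n,t)
s=arm.state();print(round(s["t"],2),np.round(s["tool_pos"],4),np.round(s["wrist_force"],2),s["grip_width"])
E
python3 see.py a meter meter_grip beaker cup_blue cup_green cup_yellow cup_orange cup_red
```

```text
t: 7.55
tool_pos: [0.455, -0.3263, 0.2391]
eef_rot: [-0.131, 0.991, -0.0, 0.001]
wrist_force: [0.7, -0.4, -2.4]
grip_width: 0.0235
gripper_force: 30.0
meter  scene p0.87 [ 0.346 -0.4  ] side p0.88 [ 0.489 -0.261] wrist p0.85 [ 0.487 -0.32 ] tri[ 0.451 -0.324  0.12 ] e[0.004 0.001 0.005]
meter_grip  scene p0.60 [ 0.224 -0.507] side p0.60 [ 0.55 -0.17] wrist p0.61 [ 0.564 -0.297] tri[ 0.455 -0.324  0.238] e[0.002 0.003 0.002]
beaker  scene p0.64 [ 0.505 -0.151] side p0.68 [ 0.496 -0.143] wrist p0.33 [ 0.455 -0.037] tri[ 0.483 -0.126  0.028] e[0.039 0.031 0.065]
cup_blue  scene p0.70 [0.661 0.108]
cup_green  scene p0.89 [ 0.683 -0.049] side p0.60 [0.524 0.324] wrist p0.53 [ 0.365 -0.146] tri[ 0.495 -0.043  0.061] e[0.195 0.19  0.176]
cup_yellow  scene p0.91 [ 0.462 -0.035] side p0.76 [ 0.447 -0.029] wrist p0.70 [ 0.451 -0.032] tri[ 0.452 -0.032 -0.003] e[0.008 0.006 0.002]
cup_orange  scene p0.86 [0.415 0.094] side p0.83 [0.418 0.087] tri[ 0.417  0.092 -0.002] e[0.003 0.003]
cup_red  scene p0.75 [0.566 0.055] side p0.62 [ 0.487 -0.508] wrist p0.63 [0.568 0.043] tri[ 0.521 -0.167 -0.023] e[0.211 0.328 0.164]
8.9 [ 0.4545 -0.3264  0.2376] [ 0.55  0.92 -1.26] 0.024000122833190446
```

View pics/side_a.png

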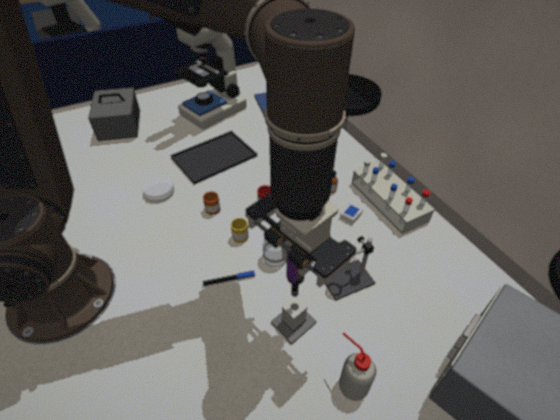

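The meter is out of the cap and upright in the jaws. The beaker is at about (0.503,-0.146), so I rinse now and finish the call back at height.

```bash
python3 -m handwheel '[{"x":-3.12,"y":5.4,"z":0,"wx":0,"wy":0,"wz":0,"hand":1},{"x":-3.12,"y":5.4,"z":0,"wx":0,"wy":0,"wz":0,"hand":1},{"x":-3.12,"y":5.4,"z":0,"wx":0,"wy":0,"wz":0,"hand":1},{"x":-3.12,"y":5.4,"z":0,"wx":0,"wy":0,"wz":0,"hand":1},{"x":-3.12,"y":5.4,"z":0,"wx":0,"wy":0,"wz":0,"hand":1},{"x":-3.12,"y":5.4,"z":0,"wx":0,"wy":0,"wz":0,"hand":1},{"x":-3.12,"y":5.4,"z":1.2,"wx":0,"wy":0,"wz":0,"hand":1},{"x":-3.12,"y":5.4,"z":2.4,"wx":0,"wy":0,"wz":0,"hand":1},{"x":-3.12,"y":5.4,"z":3.3,"wx":0,"wy":0,"wz":0,"hand":1},{"x":-3.12,"y":5.4,"z":3.3,"wx":0,"wy":0,"wz":0,"hand":1},{"x":-3.12,"y":5.4,"z":3.3,"wx":0,"wy":0,"wz":0,"hand":1},{"x":-3.12,"y":5.4,"z":3.3,"wx":0,"wy":0,"wz":0,"hand":1},{"x":-3.12,"y":5.4,"z":3.3,"wx":0,"wy":0,"wz":0,"hand":1},{"x":-3.12,"y":5.4,"z":3.3,"wx":0,"wy":0,"wz":0,"hand":1},{"x":-3.12,"y":5.4,"z":3.3,"wx":0,"wy":0,"wz":0,"hand":1}]'
python3 -c "
from h import *
print(arm.state()['tool_pos'],arm.state()['wrist_force']);save(arm.grab_frame('side'),'side_b.png')"
```

```text
t: 10.4
tool_pos: [0.5033, -0.1457, 0.1393]
eef_rot: [-0.131, 0.991, -0.0, 0.001]
wrist_force: [-0.5, -0.1, -1.5]
grip_width: 0.024
gripper_force: 30.0
[ 0.50327798 -0.14568076  0.13930273] [-0.54666308 -0.06623045 -1.47105572]
```

View pics/side_b.png

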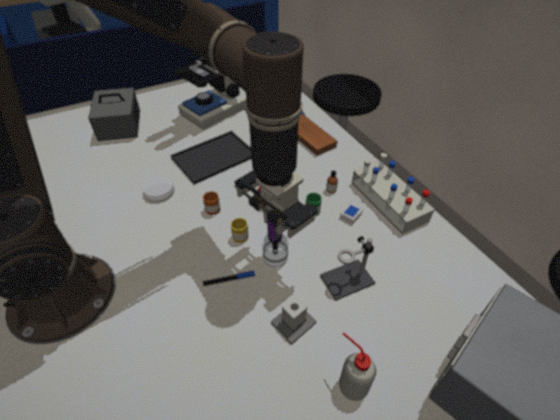

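The sensor tip is inside the beaker at (275,248). I lift out and go above blue.

```bash
python3 -m handwheel '[{"x":0,"y":0,"z":-1.5,"wx":0,"wy":0,"wz":0,"hand":1},{"x":0,"y":0,"z":-3,"wx":0,"wy":0,"wz":0,"hand":1},{"x":0,"y":0,"z":-3.3,"wx":0,"wy":0,"wz":0,"hand":1},{"x":-7.25,"y":6.7,"z":-3.3,"wx":0,"wy":0,"wz":0,"hand":1},{"x":-7.25,"y":6.7,"z":-3.3,"wx":0,"wy":0,"wz":0,"hand":1},{"x":-7.25,"y":6.7,"z":-3.3,"wx":0,"wy":0,"wz":0,"hand":1},{"x":-7.25,"y":6.7,"z":-3.3,"wx":0,"wy":0,"wz":0,"hand":1},{"x":-7.25,"y":6.7,"z":-3.3,"wx":0,"wy":0,"wz":0,"hand":1},{"x":-7.25,"y":6.7,"z":-3.3,"wx":0,"wy":0,"wz":0,"hand":1},{"x":-7.25,"y":6.7,"z":-3.3,"wx":0,"wy":0,"wz":0,"hand":1},{"x":-7.25,"y":6.7,"z":-3.3,"wx":0,"wy":0,"wz":0,"hand":1},{"x":-7.25,"y":6.7,"z":-3.3,"wx":0,"wy":0,"wz":0,"hand":1}]'
python3 see.py c cup_blue cup_red cup_green cup_yellow meter beaker
```

```text
t: 11.65
tool_pos: [0.6606, 0.1043, 0.2373]
eef_rot: [-0.13, 0.991, -0.0, -0.0]
wrist_force: [-0.8, -0.4, -0.7]
grip_width: 0.0234
gripper_force: 30.0
cup_blue  scene p0.78 [0.661 0.103] side p0.55 [0.652 0.091] wrist p0.79 [0.666 0.105] tri[ 0.661  0.103 -0.007] e[0.004 0.005 0.007]
cup_red  scene p0.79 [0.567 0.059] side p0.64 [0.584 0.052] wrist p0.63 [0.574 0.048] tri[0.576 0.052 0.006] e[0.01  0.007 0.004]
cup_green  scene p0.94 [ 0.684 -0.042] side p0.90 [ 0.665 -0.062] wrist p0.91 [ 0.679 -0.041] tri[ 0.678 -0.047 -0.017] e[0.002 0.004 0.005]
cup_yellow  scene p0.42 [ 0.453 -0.04 ] side p0.81 [ 0.452 -0.03 ] tri[ 0.453 -0.037  0.004] e[0.004 0.004]
meter  scene p0.84 [0.586 0.085] side p0.90 [0.722 0.229] wrist p0.72 [0.691 0.11 ] tri[0.658 0.105 0.112] e[0.002 0.003 0.005]
beaker  scene p0.79 [ 0.51  -0.142] side p0.90 [ 0.491 -0.143] tri[ 0.498 -0.142 -0.009] e[0.006 0.006]
12.7 [0.661  0.1048 0.2375] [-0.11 -0.19 -0.2 ] 0.023469385722557256
```

View pics/wrist_c.png

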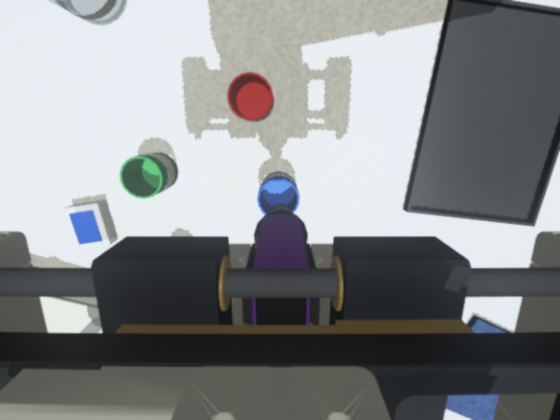

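Blue's rim is at (278,197), green's at (145,176) and red's at (250,97). I unproject the rims at z=55 mm.

```bash
python3 - <<'E'
from h import *
for n,u in dict(blue=(278,197),green=(143,176),red=(250,97)).items():print(n,atz("wrist",u,.055).round(4))
E
```

```text
blue [0.6626 0.1035 0.055 ]
green [ 0.6773 -0.04    0.055 ]
red [0.572  0.0509 0.055 ]
```

```bash
python3 -m handwheel '[{"x":0,"y":0,"z":1.2,"wx":0,"wy":0,"wz":0,"hand":1},{"x":0,"y":0,"z":2.4,"wx":0,"wy":0,"wz":0,"hand":1},{"x":0,"y":0,"z":3.5,"wx":0,"wy":0,"wz":0,"hand":1},{"x":0,"y":0,"z":3.5,"wx":0,"wy":0,"wz":0,"hand":1},{"x":0,"y":0,"z":3.5,"wx":0,"wy":0,"wz":0,"hand":1},{"x":0,"y":0,"z":3.5,"wx":0,"wy":0,"wz":0,"hand":1},{"x":0,"y":0,"z":3.5,"wx":0,"wy":0,"wz":0,"hand":1},{"x":0,"y":0,"z":3.5,"wx":0,"wy":0,"wz":0,"hand":1},{"x":0,"y":0,"z":3.5,"wx":0,"wy":0,"wz":0,"hand":1},{"x":0,"y":0,"z":3.5,"wx":0,"wy":0,"wz":0,"hand":1},{"x":0,"y":0,"z":3.5,"wx":0,"wy":0,"wz":0,"hand":1},{"x":0,"y":0,"z":3.5,"wx":0,"wy":0,"wz":0,"hand":1},{"x":0,"y":0,"z":3.5,"wx":0,"wy":0,"wz":0,"hand":1},{"x":0,"y":0,"z":3.5,"wx":0,"wy":0,"wz":0,"hand":1},{"x":0,"y":0,"z":3.5,"wx":0,"wy":0,"wz":0,"hand":1},{"x":0,"y":0,"z":3.5,"wx":0,"wy":0,"wz":0,"hand":1},{"x":0,"y":0,"z":3.5,"wx":0,"wy":0,"wz":0,"hand":1},{"x":0,"y":0,"z":3.5,"wx":0,"wy":0,"wz":0,"hand":1},{"x":0,"y":0,"z":3.5,"wx":0,"wy":0,"wz":0,"hand":1},{"x":0,"y":0,"z":3.5,"wx":0,"wy":0,"wz":0,"hand":1}]'
python3 -m handwheel '[{"x":0,"y":0,"z":0,"wx":0,"wy":0,"wz":0,"hand":1},{"x":0,"y":0,"z":0,"wx":0,"wy":0,"wz":0,"hand":1},{"x":0,"y":0,"z":0,"wx":0,"wy":0,"wz":0,"hand":1},{"x":0,"y":0,"z":0,"wx":0,"wy":0,"wz":0,"hand":1},{"x":0,"y":0,"z":0,"wx":0,"wy":0,"wz":0,"hand":1},{"x":0,"y":0,"z":0,"wx":0,"wy":0,"wz":0,"hand":1},{"x":0,"y":0,"z":0,"wx":0,"wy":0,"wz":0,"hand":1},{"x":0,"y":0,"z":0,"wx":0,"wy":0,"wz":0,"hand":1},{"x":0,"y":0,"z":0,"wx":0,"wy":0,"wz":0,"hand":1},{"x":0,"y":0,"z":0,"wx":0,"wy":0,"wz":0,"hand":1},{"x":0,"y":0,"z":0,"wx":0,"wy":0,"wz":0,"hand":1},{"x":0,"y":0,"z":0,"wx":0,"wy":0,"wz":0,"hand":1},{"x":0,"y":0,"z":0,"wx":0,"wy":0,"wz":0,"hand":1},{"x":0,"y":0,"z":0,"wx":0,"wy":0,"wz":0,"hand":1},{"x":0,"y":0,"z":0,"wx":0,"wy":0,"wz":0,"hand":1},{"x":0,"y":0,"z":0,"wx":0,"wy":0,"wz":0,"hand":1},{"x":0,"y":0,"z":0,"wx":0,"wy":0,"wz":0,"hand":1},{"x":0,"y":0,"z":0,"wx":0,"wy":0,"wz":0,"hand":1},{"x":0,"y":0,"z":0,"wx":0,"wy":0,"wz":0,"hand":1},{"x":0,"y":0,"z":0,"wx":0,"wy":0,"wz":0,"hand":1}]'
python3 - <<'E'
from h import *
d=np.array([.678,-.042])-arm.state()["tool_pos"][:2]
print(rows([.678,-.042,.2375]))
im=arm.grab_frame("side"); save(im,"side_d.png")
E
```

```text
t: 14.7
tool_pos: [0.661, 0.1048, 0.1326]
eef_rot: [-0.131, 0.991, -0.0, 0.0]
wrist_force: [-0.8, 0.1, -0.8]
grip_width: 0.024
gripper_force: 30.0
t: 16.7
tool_pos: [0.661, 0.1047, 0.1326]
eef_rot: [-0.131, 0.991, -0.0, 0.0]
wrist_force: [-0.2, -0.6, -1.3]
grip_width: 0.0238
gripper_force: 30.0
[ 0.719 -4.871 -3.498]
```

```bash
python3 -m handwheel '[{"x":0,"y":0,"z":-1.5,"wx":0,"wy":0,"wz":0,"hand":1},{"x":0,"y":0,"z":-3,"wx":0,"wy":0,"wz":0,"hand":1},{"x":0,"y":0,"z":-3.5,"wx":0,"wy":0,"wz":0,"hand":1},{"x":0.72,"y":-4.87,"z":-3.5,"wx":0,"wy":0,"wz":0,"hand":1},{"x":0.72,"y":-4.87,"z":-3.5,"wx":0,"wy":0,"wz":0,"hand":1},{"x":0.72,"y":-4.87,"z":-3.5,"wx":0,"wy":0,"wz":0,"hand":1},{"x":0.72,"y":-4.87,"z":-3.5,"wx":0,"wy":0,"wz":0,"hand":1},{"x":0.72,"y":-4.87,"z":-3.5,"wx":0,"wy":0,"wz":0,"hand":1},{"x":0.72,"y":-4.87,"z":-3.5,"wx":0,"wy":0,"wz":0,"hand":1}]'
cat > cup.py <<'E'
from h import *
import sys
# rim centre of named cups from wrist: mask bounding box bottom-independent: fit by projecting a model cylinder outline
from scipy.optimize import minimize
def fit(name,cam,P,r=.023,h=.055):
    m=arm.masks_of(name,cam)
    if not m or m[0]["p"]<.4: return None
    px=m[0]["pixels"].astype(np.uint8); 
    ys,xs=np.nonzero(px); c0=atz(cam,(xs.mean(),ys.mean()),h/2,P)[:2]
    a=np.linspace(0,2*np.pi,40)
    def model(c):
        pts=np.array([proj(cam,[c[0]+r*np.cos(t),c[1]+r*np.sin(t),z],P) for z in(0,h) for t in a])
        M=np.zeros_like(px); cv2.fillConvexPoly(M,cv2.convexHull(pts.astype(np.float32)).round().astype(np.int32),1); return M
    def cost(c):
        M=model(c); return -(M&px).sum()/max(1,(M|px).sum())
    o=minimize(cost,c0,method="Nelder-Mead",options=dict(initial_simplex=[c0,c0+[.008,0],c0+[0,.008]],xatol=3e-4))
    return o.x.round(4),round(-o.fun,2),m[0]["p"]
if __name__=="__main__":
    t=None
    for c in("wrist","scene","side"):
        P=arm.camera_params(c);save(arm.grab_frame(c),f"{c}_z.png")
        for n in sys.argv[1:]:
            f=(fit(n,c,P,.033,.07) if n=="beaker" else fit(n,c,P)); l=lm(n,c)
            print(n,c,f,"lm",(atz(c,l[0][0],0,P)[:2].round(3),round(l[0][1],2)) if l else None)
    s=arm.state();print(s["t"],s["tool_pos"].round(4),s["wrist_force"].round(1))
E
python3 cup.py cup_green cup_yellow
```

```text
t: 17.65
tool_pos: [0.6779, -0.0416, 0.2375]
eef_rot: [-0.131, 0.991, 0.0, -0.0]
wrist_force: [-0.1, -0.2, -1.2]
grip_width: 0.0239
gripper_force: 30.0
cup_green wrist (array([0.689 , 0.0203]), np.float64(-0.0), 0.63) lm (array([ 0.68 , -0.042]), 0.93)
cup_yellow wrist (array([ 0.5251, -0.0121]), np.float64(-0.0), 0.61) lm None
cup_green scene (array([0.6897, 0.022 ]), np.float64(-0.0), 0.7) lm (array([ 0.675, -0.045]), 0.74)
cup_yellow scene (array([0.4031, 0.0016]), np.float64(-0.0), 0.75) lm (array([ 0.455, -0.032]), 0.66)
cup_green side (array([ 0.7296, -0.0712]), np.float64(-0.0), 0.62) lm (array([ 0.673, -0.044]), 0.74)
cup_yellow side (array([ 0.5011, -0.0594]), np.float64(-0.0), 0.93) lm (array([ 0.451, -0.03 ]), 0.76)
18.4 [ 0.678  -0.042   0.2375] [-0.3 -0.7 -0.9]cup.py:15: RuntimeWarning: overflow encountered in scalar negative
  M=model(c); return -(M&px).sum()/max(1,(M|px).sum())
```

The landmarks confirm green is under the tip (the fit had a uint overflow, which I fix). Dip green.

```bash
sed -i 's/return -(M&px).sum()\/max(1,(M|px).sum())/return -float((M\&px).sum())\/max(1.,float((M|px).sum()))/' cup.py
python3 -m handwheel '[{"x":0,"y":0,"z":1.2,"wx":0,"wy":0,"wz":0,"hand":1},{"x":0,"y":0,"z":2.4,"wx":0,"wy":0,"wz":0,"hand":1},{"x":0,"y":0,"z":3.5,"wx":0,"wy":0,"wz":0,"hand":1},{"x":0,"y":0,"z":3.5,"wx":0,"wy":0,"wz":0,"hand":1},{"x":0,"y":0,"z":3.5,"wx":0,"wy":0,"wz":0,"hand":1},{"x":0,"y":0,"z":3.5,"wx":0,"wy":0,"wz":0,"hand":1},{"x":0,"y":0,"z":3.5,"wx":0,"wy":0,"wz":0,"hand":1},{"x":0,"y":0,"z":3.5,"wx":0,"wy":0,"wz":0,"hand":1},{"x":0,"y":0,"z":3.5,"wx":0,"wy":0,"wz":0,"hand":1},{"x":0,"y":0,"z":3.5,"wx":0,"wy":0,"wz":0,"hand":1},{"x":0,"y":0,"z":3.5,"wx":0,"wy":0,"wz":0,"hand":1},{"x":0,"y":0,"z":3.5,"wx":0,"wy":0,"wz":0,"hand":1},{"x":0,"y":0,"z":3.5,"wx":0,"wy":0,"wz":0,"hand":1},{"x":0,"y":0,"z":3.5,"wx":0,"wy":0,"wz":0,"hand":1},{"x":0,"y":0,"z":3.5,"wx":0,"wy":0,"wz":0,"hand":1},{"x":0,"y":0,"z":3.5,"wx":0,"wy":0,"wz":0,"hand":1},{"x":0,"y":0,"z":3.5,"wx":0,"wy":0,"wz":0,"hand":1},{"x":0,"y":0,"z":3.5,"wx":0,"wy":0,"wz":0,"hand":1},{"x":0,"y":0,"z":3.5,"wx":0,"wy":0,"wz":0,"hand":1},{"x":0,"y":0,"z":3.5,"wx":0,"wy":0,"wz":0,"hand":1}]'
python3 -m handwheel '[{"x":0,"y":0,"z":0,"wx":0,"wy":0,"wz":0,"hand":1},{"x":0,"y":0,"z":0,"wx":0,"wy":0,"wz":0,"hand":1},{"x":0,"y":0,"z":0,"wx":0,"wy":0,"wz":0,"hand":1},{"x":0,"y":0,"z":0,"wx":0,"wy":0,"wz":0,"hand":1},{"x":0,"y":0,"z":0,"wx":0,"wy":0,"wz":0,"hand":1},{"x":0,"y":0,"z":0,"wx":0,"wy":0,"wz":0,"hand":1},{"x":0,"y":0,"z":0,"wx":0,"wy":0,"wz":0,"hand":1},{"x":0,"y":0,"z":0,"wx":0,"wy":0,"wz":0,"hand":1},{"x":0,"y":0,"z":0,"wx":0,"wy":0,"wz":0,"hand":1},{"x":0,"y":0,"z":0,"wx":0,"wy":0,"wz":0,"hand":1},{"x":0,"y":0,"z":0,"wx":0,"wy":0,"wz":0,"hand":1},{"x":0,"y":0,"z":0,"wx":0,"wy":0,"wz":0,"hand":1},{"x":0,"y":0,"z":0,"wx":0,"wy":0,"wz":0,"hand":1},{"x":0,"y":0,"z":0,"wx":0,"wy":0,"wz":0,"hand":1},{"x":0,"y":0,"z":0,"wx":0,"wy":0,"wz":0,"hand":1},{"x":0,"y":0,"z":0,"wx":0,"wy":0,"wz":0,"hand":1},{"x":0,"y":0,"z":0,"wx":0,"wy":0,"wz":0,"hand":1},{"x":0,"y":0,"z":0,"wx":0,"wy":0,"wz":0,"hand":1},{"x":0,"y":0,"z":0,"wx":0,"wy":0,"wz":0,"hand":1}]'
python3 cup.py cup_yellow 
python3 -c "
from h import *
print(rows([.452,-.034,.2375]))"
```

```text
t: 20.4
tool_pos: [0.678, -0.042, 0.1325]
eef_rot: [-0.131, 0.991, -0.0, -0.0]
wrist_force: [-0.2, -0.3, -1.2]
grip_width: 0.0239
gripper_force: 30.0
t: 22.3
tool_pos: [0.678, -0.042, 0.1326]
eef_rot: [-0.131, 0.991, -0.0, 0.0]
wrist_force: [0.2, 0.7, -1.2]
grip_width: 0.0241
gripper_force: 30.0
cup_yellow wrist None lm None
cup_yellow scene None lm (array([ 0.455, -0.035]), 0.58)
cup_yellow side (array([ 0.4522, -0.0346]), np.float64(0.88), 0.61) lm (array([ 0.443, -0.035]), 0.94)
22.75 [ 0.678  -0.042   0.1326] [ 0.2  0.3 -2.3]
[ 7.208  2.206 -3.498]
```

```bash
python3 -m handwheel '[{"x":0,"y":0,"z":-1.5,"wx":0,"wy":0,"wz":0,"hand":1},{"x":0,"y":0,"z":-3,"wx":0,"wy":0,"wz":0,"hand":1},{"x":0,"y":0,"z":-3.5,"wx":0,"wy":0,"wz":0,"hand":1},{"x":7.21,"y":2.2,"z":-3.5,"wx":0,"wy":0,"wz":0,"hand":1},{"x":7.21,"y":2.2,"z":-3.5,"wx":0,"wy":0,"wz":0,"hand":1},{"x":7.21,"y":2.2,"z":-3.5,"wx":0,"wy":0,"wz":0,"hand":1},{"x":7.21,"y":2.2,"z":-3.5,"wx":0,"wy":0,"wz":0,"hand":1},{"x":7.21,"y":2.2,"z":-3.5,"wx":0,"wy":0,"wz":0,"hand":1},{"x":7.21,"y":2.2,"z":-3.5,"wx":0,"wy":0,"wz":0,"hand":1},{"x":7.21,"y":2.2,"z":-3.5,"wx":0,"wy":0,"wz":0,"hand":1},{"x":7.21,"y":2.2,"z":-3.5,"wx":0,"wy":0,"wz":0,"hand":1},{"x":7.21,"y":2.2,"z":-3.5,"wx":0,"wy":0,"wz":0,"hand":1}]'
python3 cup.py cup_yellow cup_orange
```

```text
t: 23.95
tool_pos: [0.4527, -0.0342, 0.2373]
eef_rot: [-0.13, 0.991, -0.0, -0.0]
wrist_force: [0.3, 0.5, -0.8]
grip_width: 0.0241
gripper_force: 30.0
cup_yellow wrist (array([ 0.451 , -0.0349]), np.float64(0.85), 0.63) lm (array([ 0.453, -0.033]), 0.59)
cup_orange wrist (array([0.4219, 0.0972]), np.float64(0.94), 0.87) lm (array([0.424, 0.094]), 0.64)
cup_yellow scene (array([ 0.4727, -0.5247]), np.float64(0.46), 0.72) lm (array([ 0.453, -0.036]), 0.83)
cup_orange scene (array([0.4216, 0.0997]), np.float64(0.85), 0.89) lm (array([0.412, 0.096]), 0.92)
cup_yellow side (array([ 0.4529, -0.0342]), np.float64(0.92), 0.74) lm (array([ 0.448, -0.039]), 0.57)
cup_orange side (array([0.4248, 0.1009]), np.float64(0.92), 0.82) lm (array([0.427, 0.105]), 0.81)
24.7 [ 0.452  -0.0342  0.2376] [ 0.4  0.4 -1.1]
```

Yellow is under the tip. I dip yellow, then move over to orange.

```bash
python3 -m handwheel '[{"x":0,"y":0,"z":1.2,"wx":0,"wy":0,"wz":0,"hand":1},{"x":0,"y":0,"z":2.4,"wx":0,"wy":0,"wz":0,"hand":1},{"x":0,"y":0,"z":3.5,"wx":0,"wy":0,"wz":0,"hand":1},{"x":0,"y":0,"z":3.5,"wx":0,"wy":0,"wz":0,"hand":1},{"x":0,"y":0,"z":3.5,"wx":0,"wy":0,"wz":0,"hand":1},{"x":0,"y":0,"z":3.5,"wx":0,"wy":0,"wz":0,"hand":1},{"x":0,"y":0,"z":3.5,"wx":0,"wy":0,"wz":0,"hand":1},{"x":0,"y":0,"z":3.5,"wx":0,"wy":0,"wz":0,"hand":1},{"x":0,"y":0,"z":3.5,"wx":0,"wy":0,"wz":0,"hand":1},{"x":0,"y":0,"z":3.5,"wx":0,"wy":0,"wz":0,"hand":1},{"x":0,"y":0,"z":3.5,"wx":0,"wy":0,"wz":0,"hand":1},{"x":0,"y":0,"z":3.5,"wx":0,"wy":0,"wz":0,"hand":1},{"x":0,"y":0,"z":3.5,"wx":0,"wy":0,"wz":0,"hand":1},{"x":0,"y":0,"z":3.5,"wx":0,"wy":0,"wz":0,"hand":1},{"x":0,"y":0,"z":3.5,"wx":0,"wy":0,"wz":0,"hand":1},{"x":0,"y":0,"z":3.5,"wx":0,"wy":0,"wz":0,"hand":1},{"x":0,"y":0,"z":3.5,"wx":0,"wy":0,"wz":0,"hand":1},{"x":0,"y":0,"z":3.5,"wx":0,"wy":0,"wz":0,"hand":1},{"x":0,"y":0,"z":3.5,"wx":0,"wy":0,"wz":0,"hand":1},{"x":0,"y":0,"z":3.5,"wx":0,"wy":0,"wz":0,"hand":1}]'
python3 -m handwheel '[{"x":0,"y":0,"z":0,"wx":0,"wy":0,"wz":0,"hand":1},{"x":0,"y":0,"z":0,"wx":0,"wy":0,"wz":0,"hand":1},{"x":0,"y":0,"z":0,"wx":0,"wy":0,"wz":0,"hand":1},{"x":0,"y":0,"z":0,"wx":0,"wy":0,"wz":0,"hand":1},{"x":0,"y":0,"z":0,"wx":0,"wy":0,"wz":0,"hand":1},{"x":0,"y":0,"z":0,"wx":0,"wy":0,"wz":0,"hand":1},{"x":0,"y":0,"z":0,"wx":0,"wy":0,"wz":0,"hand":1},{"x":0,"y":0,"z":0,"wx":0,"wy":0,"wz":0,"hand":1},{"x":0,"y":0,"z":0,"wx":0,"wy":0,"wz":0,"hand":1},{"x":0,"y":0,"z":0,"wx":0,"wy":0,"wz":0,"hand":1},{"x":0,"y":0,"z":0,"wx":0,"wy":0,"wz":0,"hand":1},{"x":0,"y":0,"z":0,"wx":0,"wy":0,"wz":0,"hand":1},{"x":0,"y":0,"z":0,"wx":0,"wy":0,"wz":0,"hand":1},{"x":0,"y":0,"z":0,"wx":0,"wy":0,"wz":0,"hand":1},{"x":0,"y":0,"z":0,"wx":0,"wy":0,"wz":0,"hand":1},{"x":0,"y":0,"z":0,"wx":0,"wy":0,"wz":0,"hand":1},{"x":0,"y":0,"z":0,"wx":0,"wy":0,"wz":0,"hand":1},{"x":0,"y":0,"z":0,"wx":0,"wy":0,"wz":0,"hand":1},{"x":0,"y":0,"z":0,"wx":0,"wy":0,"wz":0,"hand":1}]'
python3 -m handwheel '[{"x":0,"y":0,"z":-1.5,"wx":0,"wy":0,"wz":0,"hand":1},{"x":0,"y":0,"z":-3,"wx":0,"wy":0,"wz":0,"hand":1},{"x":0,"y":0,"z":-3.5,"wx":0,"wy":0,"wz":0,"hand":1},{"x":-0.17,"y":4.51,"z":-3.5,"wx":0,"wy":0,"wz":0,"hand":1},{"x":-0.17,"y":4.51,"z":-3.5,"wx":0,"wy":0,"wz":0,"hand":1},{"x":-0.17,"y":4.51,"z":-3.5,"wx":0,"wy":0,"wz":0,"hand":1},{"x":-0.17,"y":4.51,"z":-3.5,"wx":0,"wy":0,"wz":0,"hand":1},{"x":-0.17,"y":4.51,"z":-3.5,"wx":0,"wy":0,"wz":0,"hand":1},{"x":-0.17,"y":4.51,"z":-3.5,"wx":0,"wy":0,"wz":0,"hand":1}]'
python3 cup.py cup_orange cup_red
```

```text
t: 26.7
tool_pos: [0.452, -0.0342, 0.1326]
eef_rot: [-0.131, 0.991, 0.0, 0.0]
wrist_force: [-0.4, -0.2, -1.2]
grip_width: 0.0239
gripper_force: 30.0
t: 28.6
tool_pos: [0.452, -0.0342, 0.1326]
eef_rot: [-0.131, 0.991, -0.0, -0.0]
wrist_force: [0.4, 0.8, -2.5]
grip_width: 0.0237
gripper_force: 30.0
t: 29.5
tool_pos: [0.4218, 0.0974, 0.2374]
eef_rot: [-0.131, 0.991, -0.0, -0.0]
wrist_force: [-0.0, 0.1, -0.9]
grip_width: 0.024
gripper_force: 30.0
cup_orange wrist (array([0.4218, 0.0981]), np.float64(0.83), 0.71) lm (array([0.423, 0.097]), 0.82)
cup_red wrist None lm None
cup_orange scene (array([0.4185, 0.0988]), np.float64(0.93), 0.92) lm (array([0.421, 0.097]), 0.68)
cup_red scene (array([0.5699, 0.0487]), np.float64(0.9), 0.76) lm (array([0.576, 0.05 ]), 0.56)
cup_orange side (array([0.4247, 0.1007]), np.float64(0.92), 0.6) lm (array([ 0.764, -0.107]), 0.72)
cup_red side (array([0.5719, 0.0498]), np.float64(0.9), 0.56) lm (array([0.574, 0.042]), 0.68)
30.25 [0.4219 0.0978 0.2376] [-0.2 -0.  -1.7]
```

```bash
python3 -m handwheel '[{"x":0,"y":0,"z":1.2,"wx":0,"wy":0,"wz":0,"hand":1},{"x":0,"y":0,"z":2.4,"wx":0,"wy":0,"wz":0,"hand":1},{"x":0,"y":0,"z":3.5,"wx":0,"wy":0,"wz":0,"hand":1},{"x":0,"y":0,"z":3.5,"wx":0,"wy":0,"wz":0,"hand":1},{"x":0,"y":0,"z":3.5,"wx":0,"wy":0,"wz":0,"hand":1},{"x":0,"y":0,"z":3.5,"wx":0,"wy":0,"wz":0,"hand":1},{"x":0,"y":0,"z":3.5,"wx":0,"wy":0,"wz":0,"hand":1},{"x":0,"y":0,"z":3.5,"wx":0,"wy":0,"wz":0,"hand":1},{"x":0,"y":0,"z":3.5,"wx":0,"wy":0,"wz":0,"hand":1},{"x":0,"y":0,"z":3.5,"wx":0,"wy":0,"wz":0,"hand":1},{"x":0,"y":0,"z":3.5,"wx":0,"wy":0,"wz":0,"hand":1},{"x":0,"y":0,"z":3.5,"wx":0,"wy":0,"wz":0,"hand":1},{"x":0,"y":0,"z":3.5,"wx":0,"wy":0,"wz":0,"hand":1},{"x":0,"y":0,"z":3.5,"wx":0,"wy":0,"wz":0,"hand":1},{"x":0,"y":0,"z":3.5,"wx":0,"wy":0,"wz":0,"hand":1},{"x":0,"y":0,"z":3.5,"wx":0,"wy":0,"wz":0,"hand":1},{"x":0,"y":0,"z":3.5,"wx":0,"wy":0,"wz":0,"hand":1},{"x":0,"y":0,"z":3.5,"wx":0,"wy":0,"wz":0,"hand":1},{"x":0,"y":0,"z":3.5,"wx":0,"wy":0,"wz":0,"hand":1},{"x":0,"y":0,"z":3.5,"wx":0,"wy":0,"wz":0,"hand":1}]'
python3 -m handwheel '[{"x":0,"y":0,"z":0,"wx":0,"wy":0,"wz":0,"hand":1},{"x":0,"y":0,"z":0,"wx":0,"wy":0,"wz":0,"hand":1},{"x":0,"y":0,"z":0,"wx":0,"wy":0,"wz":0,"hand":1},{"x":0,"y":0,"z":0,"wx":0,"wy":0,"wz":0,"hand":1},{"x":0,"y":0,"z":0,"wx":0,"wy":0,"wz":0,"hand":1},{"x":0,"y":0,"z":0,"wx":0,"wy":0,"wz":0,"hand":1},{"x":0,"y":0,"z":0,"wx":0,"wy":0,"wz":0,"hand":1},{"x":0,"y":0,"z":0,"wx":0,"wy":0,"wz":0,"hand":1},{"x":0,"y":0,"z":0,"wx":0,"wy":0,"wz":0,"hand":1},{"x":0,"y":0,"z":0,"wx":0,"wy":0,"wz":0,"hand":1},{"x":0,"y":0,"z":0,"wx":0,"wy":0,"wz":0,"hand":1},{"x":0,"y":0,"z":0,"wx":0,"wy":0,"wz":0,"hand":1},{"x":0,"y":0,"z":0,"wx":0,"wy":0,"wz":0,"hand":1},{"x":0,"y":0,"z":0,"wx":0,"wy":0,"wz":0,"hand":1},{"x":0,"y":0,"z":0,"wx":0,"wy":0,"wz":0,"hand":1},{"x":0,"y":0,"z":0,"wx":0,"wy":0,"wz":0,"hand":1},{"x":0,"y":0,"z":0,"wx":0,"wy":0,"wz":0,"hand":1},{"x":0,"y":0,"z":0,"wx":0,"wy":0,"wz":0,"hand":1},{"x":0,"y":0,"z":0,"wx":0,"wy":0,"wz":0,"hand":1}]'
python3 -m handwheel '[{"x":0,"y":0,"z":-1.5,"wx":0,"wy":0,"wz":0,"hand":1},{"x":0,"y":0,"z":-3,"wx":0,"wy":0,"wz":0,"hand":1},{"x":0,"y":0,"z":-3.5,"wx":0,"wy":0,"wz":0,"hand":1},{"x":-4.38,"y":-2.83,"z":-3.5,"wx":0,"wy":0,"wz":0,"hand":1},{"x":-4.38,"y":-2.83,"z":-3.5,"wx":0,"wy":0,"wz":0,"hand":1},{"x":-4.38,"y":-2.83,"z":-3.5,"wx":0,"wy":0,"wz":0,"hand":1},{"x":-4.38,"y":-2.83,"z":-3.5,"wx":0,"wy":0,"wz":0,"hand":1},{"x":-4.38,"y":-2.83,"z":-3.5,"wx":0,"wy":0,"wz":0,"hand":1},{"x":-4.38,"y":-2.83,"z":-3.5,"wx":0,"wy":0,"wz":0,"hand":1},{"x":-4.38,"y":-2.83,"z":-3.5,"wx":0,"wy":0,"wz":0,"hand":1}]'
python3 cup.py cup_red beaker
```

```text
t: 32.25
tool_pos: [0.4219, 0.0978, 0.1326]
eef_rot: [-0.131, 0.991, 0.0, 0.0]
wrist_force: [-0.3, -0.1, -1.2]
grip_width: 0.0236
gripper_force: 30.0
t: 34.15
tool_pos: [0.4219, 0.0978, 0.1326]
eef_rot: [-0.131, 0.991, -0.0, -0.0]
wrist_force: [-0.2, -0.0, -1.2]
grip_width: 0.0235
gripper_force: 30.0
t: 35.15
tool_pos: [0.5698, 0.0501, 0.2379]
eef_rot: [-0.131, 0.991, 0.0, 0.0]
wrist_force: [0.3, -0.7, -1.1]
grip_width: 0.0237
gripper_force: 30.0
cup_red wrist (array([0.5705, 0.0489]), np.float64(0.83), 0.56) lm (array([0.571, 0.049]), 0.88)
beaker wrist (array([ 0.5047, -0.1406]), np.float64(0.97), 0.7) lm (array([ 0.502, -0.142]), 0.87)
cup_red scene (array([0.5707, 0.0503]), np.float64(0.93), 0.65) lm (array([0.57 , 0.055]), 0.67)
beaker scene (array([ 0.503 , -0.1413]), np.float64(0.97), 0.61) lm (array([ 0.505, -0.141]), 0.58)
cup_red side (array([0.5737, 0.0533]), np.float64(0.83), 0.56) lm (array([0.576, 0.055]), 0.75)
beaker side (array([ 0.5057, -0.1411]), np.float64(0.92), 0.84) lm (array([0.719, 0.347]), 0.3)
35.9 [0.5708 0.0498 0.2375] [ 0.6 -0.2 -0.7]
```

```bash
python3 -m handwheel '[{"x":0,"y":0,"z":1.2,"wx":0,"wy":0,"wz":0,"hand":1},{"x":0,"y":0,"z":2.4,"wx":0,"wy":0,"wz":0,"hand":1},{"x":0,"y":0,"z":3.5,"wx":0,"wy":0,"wz":0,"hand":1},{"x":0,"y":0,"z":3.5,"wx":0,"wy":0,"wz":0,"hand":1},{"x":0,"y":0,"z":3.5,"wx":0,"wy":0,"wz":0,"hand":1},{"x":0,"y":0,"z":3.5,"wx":0,"wy":0,"wz":0,"hand":1},{"x":0,"y":0,"z":3.5,"wx":0,"wy":0,"wz":0,"hand":1},{"x":0,"y":0,"z":3.5,"wx":0,"wy":0,"wz":0,"hand":1},{"x":0,"y":0,"z":3.5,"wx":0,"wy":0,"wz":0,"hand":1},{"x":0,"y":0,"z":3.5,"wx":0,"wy":0,"wz":0,"hand":1},{"x":0,"y":0,"z":3.5,"wx":0,"wy":0,"wz":0,"hand":1},{"x":0,"y":0,"z":3.5,"wx":0,"wy":0,"wz":0,"hand":1},{"x":0,"y":0,"z":3.5,"wx":0,"wy":0,"wz":0,"hand":1},{"x":0,"y":0,"z":3.5,"wx":0,"wy":0,"wz":0,"hand":1},{"x":0,"y":0,"z":3.5,"wx":0,"wy":0,"wz":0,"hand":1},{"x":0,"y":0,"z":3.5,"wx":0,"wy":0,"wz":0,"hand":1},{"x":0,"y":0,"z":3.5,"wx":0,"wy":0,"wz":0,"hand":1},{"x":0,"y":0,"z":3.5,"wx":0,"wy":0,"wz":0,"hand":1},{"x":0,"y":0,"z":3.5,"wx":0,"wy":0,"wz":0,"hand":1},{"x":0,"y":0,"z":3.5,"wx":0,"wy":0,"wz":0,"hand":1}]'
python3 -m handwheel '[{"x":0,"y":0,"z":0,"wx":0,"wy":0,"wz":0,"hand":1},{"x":0,"y":0,"z":0,"wx":0,"wy":0,"wz":0,"hand":1},{"x":0,"y":0,"z":0,"wx":0,"wy":0,"wz":0,"hand":1},{"x":0,"y":0,"z":0,"wx":0,"wy":0,"wz":0,"hand":1},{"x":0,"y":0,"z":0,"wx":0,"wy":0,"wz":0,"hand":1},{"x":0,"y":0,"z":0,"wx":0,"wy":0,"wz":0,"hand":1},{"x":0,"y":0,"z":0,"wx":0,"wy":0,"wz":0,"hand":1},{"x":0,"y":0,"z":0,"wx":0,"wy":0,"wz":0,"hand":1},{"x":0,"y":0,"z":0,"wx":0,"wy":0,"wz":0,"hand":1},{"x":0,"y":0,"z":0,"wx":0,"wy":0,"wz":0,"hand":1},{"x":0,"y":0,"z":0,"wx":0,"wy":0,"wz":0,"hand":1},{"x":0,"y":0,"z":0,"wx":0,"wy":0,"wz":0,"hand":1},{"x":0,"y":0,"z":0,"wx":0,"wy":0,"wz":0,"hand":1},{"x":0,"y":0,"z":0,"wx":0,"wy":0,"wz":0,"hand":1},{"x":0,"y":0,"z":0,"wx":0,"wy":0,"wz":0,"hand":1},{"x":0,"y":0,"z":0,"wx":0,"wy":0,"wz":0,"hand":1},{"x":0,"y":0,"z":0,"wx":0,"wy":0,"wz":0,"hand":1},{"x":0,"y":0,"z":0,"wx":0,"wy":0,"wz":0,"hand":1},{"x":0,"y":0,"z":0,"wx":0,"wy":0,"wz":0,"hand":1}]'
python3 -m handwheel '[{"x":0,"y":0,"z":-1.5,"wx":0,"wy":0,"wz":0,"hand":1},{"x":0,"y":0,"z":-3,"wx":0,"wy":0,"wz":0,"hand":1},{"x":0,"y":0,"z":-3.5,"wx":0,"wy":0,"wz":0,"hand":1},{"x":3.81,"y":-5.57,"z":-3.5,"wx":0,"wy":0,"wz":0,"hand":1},{"x":3.81,"y":-5.57,"z":-3.5,"wx":0,"wy":0,"wz":0,"hand":1},{"x":3.81,"y":-5.57,"z":-3.5,"wx":0,"wy":0,"wz":0,"hand":1},{"x":3.81,"y":-5.57,"z":-3.5,"wx":0,"wy":0,"wz":0,"hand":1},{"x":3.81,"y":-5.57,"z":-3.5,"wx":0,"wy":0,"wz":0,"hand":1},{"x":3.81,"y":-5.57,"z":-3.5,"wx":0,"wy":0,"wz":0,"hand":1},{"x":3.81,"y":-5.57,"z":-3.5,"wx":0,"wy":0,"wz":0,"hand":1}]'
python3 cup.py beaker
```

```text
t: 37.9
tool_pos: [0.5708, 0.0498, 0.1326]
eef_rot: [-0.131, 0.991, 0.0, 0.0]
wrist_force: [0.0, 0.0, -0.6]
grip_width: 0.024
gripper_force: 30.0
t: 39.8
tool_pos: [0.5707, 0.0498, 0.1325]
eef_rot: [-0.131, 0.991, 0.0, -0.0]
wrist_force: [-0.6, -0.2, -1.5]
grip_width: 0.0239
gripper_force: 30.0
t: 40.8
tool_pos: [0.5039, -0.1408, 0.2376]
eef_rot: [-0.13, 0.991, 0.0, 0.0]
wrist_force: [1.0, 0.1, -0.1]
grip_width: 0.0241
gripper_force: 30.0
beaker wrist (array([ 0.5043, -0.1431]), np.float64(0.76), 0.88) lm (array([ 0.503, -0.141]), 0.75)
beaker scene (array([ 0.503 , -0.1425]), np.float64(0.93), 0.83) lm (array([ 0.515, -0.141]), 0.57)
beaker side (array([ 0.5065, -0.1431]), np.float64(0.88), 0.69) lm (array([ 0.499, -0.137]), 0.71)
41.25 [ 0.5038 -0.1408  0.2375] [ 0.5 -0.7 -1.7]
```

```bash
python3 -m handwheel '[{"x":0,"y":0,"z":1.2,"wx":0,"wy":0,"wz":0,"hand":1},{"x":0,"y":0,"z":2.4,"wx":0,"wy":0,"wz":0,"hand":1},{"x":0,"y":0,"z":3.3,"wx":0,"wy":0,"wz":0,"hand":1},{"x":0,"y":0,"z":3.3,"wx":0,"wy":0,"wz":0,"hand":1},{"x":0,"y":0,"z":3.3,"wx":0,"wy":0,"wz":0,"hand":1},{"x":0,"y":0,"z":3.3,"wx":0,"wy":0,"wz":0,"hand":1},{"x":0,"y":0,"z":3.3,"wx":0,"wy":0,"wz":0,"hand":1},{"x":0,"y":0,"z":3.3,"wx":0,"wy":0,"wz":0,"hand":1},{"x":0,"y":0,"z":1.8,"wx":0,"wy":0,"wz":0,"hand":1},{"x":0,"y":0,"z":0.3,"wx":0,"wy":0,"wz":0,"hand":1},{"x":0,"y":0,"z":-1.2,"wx":0,"wy":0,"wz":0,"hand":1},{"x":0,"y":0,"z":-1.75,"wx":0,"wy":0,"wz":0,"hand":1}]'
python3 -m handwheel '[{"x":-4.22,"y":-5.76,"z":0,"wx":0,"wy":0,"wz":0,"hand":1},{"x":-4.22,"y":-5.76,"z":0,"wx":0,"wy":0,"wz":0,"hand":1},{"x":-4.22,"y":-5.76,"z":0,"wx":0,"wy":0,"wz":0,"hand":1},{"x":-4.22,"y":-5.76,"z":0,"wx":0,"wy":0,"wz":0,"hand":1},{"x":-4.22,"y":-5.76,"z":0,"wx":0,"wy":0,"wz":0,"hand":1},{"x":-4.22,"y":-5.76,"z":0,"wx":0,"wy":0,"wz":0,"hand":1},{"x":-4.22,"y":-5.76,"z":0,"wx":0,"wy":0,"wz":0,"hand":1}]'
python3 w.py w5.png stand_ring stand meter_grip
```

```text
t: 42.45
tool_pos: [0.5053, -0.1416, 0.296]
eef_rot: [-0.131, 0.991, -0.001, 0.004]
wrist_force: [0.8, 0.7, -0.5]
grip_width: 0.0242
gripper_force: 30.0
t: 43.15
tool_pos: [0.6704, -0.2755, 0.2897]
eef_rot: [-0.13, 0.991, 0.0, -0.0]
wrist_force: [-0.9, 0.1, -1.6]
grip_width: 0.0237
gripper_force: 30.0
stand_ring [282.5 137.4] 0.79 [ 0.6105 -0.2881  0.112 ]
stand [281.6 137.5] 0.93 [ 0.6135 -0.2878  0.    ]
meter_grip [282.9 274.1] 0.6 [ 0.7449 -0.2519  0.134 ]
43.35 [ 0.6702 -0.2746  0.2913] [-1.309e-01  9.914e-01 -2.000e-04  7.000e-04]
```

View pics/w5.png

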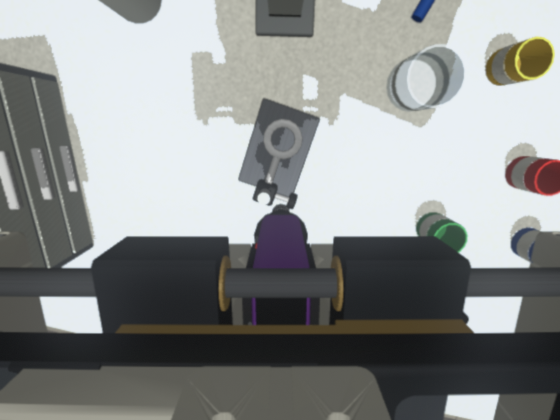

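The ring is clearly visible at (283,138), with its upright toward the hand. The fit has only 4 mm of clearance, so I refine the ring centre by metric template matching.

```bash
cat > ring.py <<'E'
from h import *
def plane(cam,im,P,z,c,half,s=.00025):
    n=int(2*half/s);g=np.array([[proj(cam,[c[0]-half+i*s*8,c[1]-half+j*s*8,z],P) for i in range(n//8+1)] for j in range(n//8+1)],np.float32)
    m=cv2.resize(g,None,fx=8,fy=8,interpolation=cv2.INTER_LINEAR)
    off=3.5 # resize half-pixel shift
    return cv2.remap(im,m[...,0].copy(),m[...,1].copy(),cv2.INTER_LINEAR),s,off
def ring(cam):
    P=arm.camera_params(cam);im=arm.grab_frame(cam);c=np.array([.613,-.29]);half=.05
    w,s,off=plane(cam,cv2.cvtColor(im,cv2.COLOR_RGB2GRAY),P,.112,c,half)
    n=2*96+1;yy,xx=np.mgrid[-96:97,-96:97]*s;r=np.hypot(xx,yy)
    T=((r>.012)&(r<.020)).astype(np.float32)*255;M=(r<.0235).astype(np.float32)
    q=cv2.matchTemplate(w.astype(np.float32),T,cv2.TM_CCOEFF_NORMED,mask=M);q[~np.isfinite(q)]=-1
    _,v,_,l=cv2.minMaxLoc(q)
    x=np.array([l[0]+96,l[1]+96])-off
    print(cam,(c-half+x*s).round(4),round(v,2)); 
    o=cv2.cvtColor(w,cv2.COLOR_GRAY2BGR);cv2.circle(o,(l[0]+96,l[1]+96),80,(0,0,255),1);cv2.circle(o,(l[0]+96,l[1]+96),48,(0,0,255),1);return o
o=[ring(c) for c in("wrist","scene","side")]
cv2.imwrite("pics/ring.png",cv2.resize(cv2.hconcat(o),None,fx=.65,fy=.65))
E
python3 ring.py
```

```text
wrist [ 0.6119 -0.2876] 0.74
scene [ 0.6219 -0.2716] 0.31
side [ 0.6306 -0.2929] 0.26
```

View pics/ring.png

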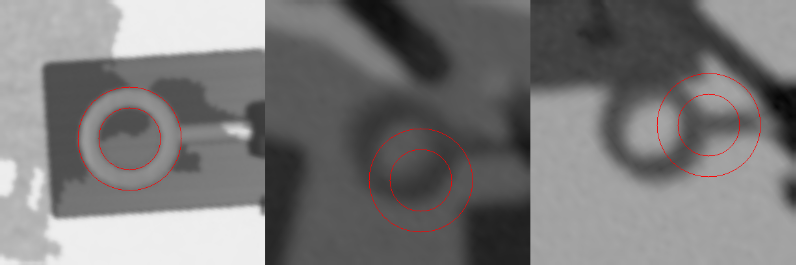

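The wrist match overlays the ring accurately, at (0.612,-0.288). The scene and side matches are wrong (they're low contrast), so I discard them. I hover the tip above the ring and check it from the fixed cameras.

```bash
python3 -m handwheel '[{"x":1,"y":0.04,"z":0,"wx":0,"wy":0,"wz":0,"hand":1},{"x":1.99,"y":0.08,"z":0,"wx":0,"wy":0,"wz":0,"hand":1},{"x":1.99,"y":0.08,"z":0.7,"wx":0,"wy":0,"wz":0,"hand":1},{"x":1.99,"y":0.08,"z":1.35,"wx":0,"wy":0,"wz":0,"hand":1},{"x":1.99,"y":0.08,"z":1.35,"wx":0,"wy":0,"wz":0,"hand":1},{"x":1.99,"y":0.08,"z":1.35,"wx":0,"wy":0,"wz":0,"hand":1}]'
python3 - <<'E'
from h import *
s=arm.state();p=s["tool_pos"];print(p)
out=[]
C=[.6119,-.2876]
for c in("scene","side"):
    im=arm.grab_frame(c);u,v=proj(c,[*C,.13]).astype(int)
    x0,y0=u-33,v-33
    k=cv2.resize(im[y0:y0+66,x0:x0+66],None,fx=6,fy=6,interpolation=cv2.INTER_CUBIC)
    f=lambda X:tuple(int(a) for a in (proj(c,X)-[x0,y0]+.5)*6-.5)
    for r in(.012,.02):
        pts=np.array([f([C[0]+r*np.cos(t),C[1]+r*np.sin(t),.112]) for t in np.linspace(0,6.28,40)],np.int32);cv2.polylines(k,[pts],True,(255,0,0),1)
    for sg in(-1,1): # predicted sensor silhouette, r=8mm, tip p z-.1164
        cam=np.array(arm.camera_params(c)["extrinsics"])[0,:3];d=cam[:2]/np.hypot(*cam[:2])*.008*sg
        cv2.line(k,f([p[0]+d[0],p[1]+d[1],p[2]-.1164]),f([p[0]+d[0],p[1]+d[1],p[2]-.054]),(0,255,0),1)
    out.append(k)
save(cv2.hconcat(out),"hover.png")
for c in("scene","side"):
    for n in("meter","stand_ring"):print(c,n,[(a.round(1),round(b,2)) for a,b in lm(n,c)[:1]],proj(c,[p[0],p[1],p[2]-.1164] if n=="meter" else [*C,.112]).round(1))
E
```

```text
t: 44.1
tool_pos: [0.6123, -0.2885, 0.2502]
eef_rot: [-0.131, 0.991, -0.0, -0.0]
wrist_force: [0.4, -1.6, -0.2]
grip_width: 0.0237
gripper_force: 30.0
[ 0.61234906 -0.28845247  0.25015417]
scene meter [(array([197.2, 196.7]), 0.81)] [193.8 194.6]
scene stand_ring [(array([194.1, 201.8]), 0.62)] [195.3 200.8]
side meter [(array([344.5, 249.1]), 0.62)] [347.5 248.9]
side stand_ring [(array([350.6, 255.6]), 0.83)] [345.9 254.6]
```

View pics/hover.png

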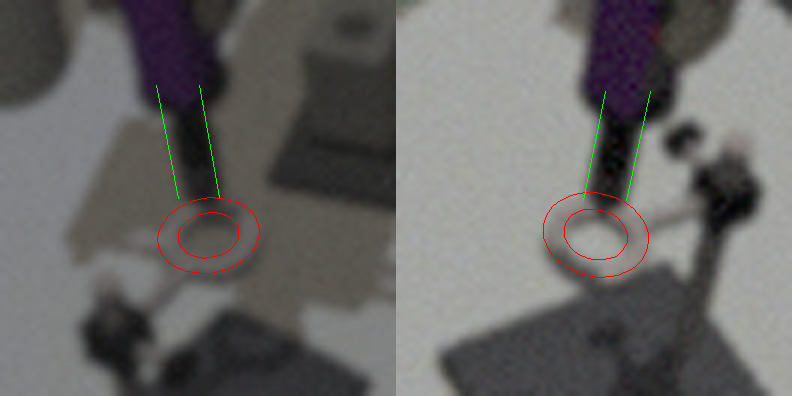

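The overlays show the ring outline matching in both views. The sensor sits a little to the right of its predicted silhouette in the scene view, so I measure that offset numerically.

```bash
cat > axis.py <<'E'
from h import *
from scipy.optimize import least_squares
p=arm.state()["tool_pos"];obs=[]
for c in("scene","side"):
    P=arm.camera_params(c);g=cv2.GaussianBlur(cv2.cvtColor(arm.grab_frame(c),cv2.COLOR_RGB2GRAY).astype(np.float32),(0,0),.6)
    for z in np.arange(-.112,-.08,.004)+p[2]:
        u,v=proj(c,[p[0],p[1],z],P);t=np.arange(-11,11.01,.1)
        l=cv2.remap(g,(u+t).astype(np.float32)[None],np.full((1,len(t)),v,np.float32),cv2.INTER_LINEAR)[0]
        k=np.argmin(np.where(abs(t)<4,l,999));i=k
        a=k
        hl=(l[k]+l[max(0,k-60):k].max())/2; hr=(l[k]+l[k:k+60].max())/2
        while a>0 and l[a]<hl:a-=1
        b=k
        while b<len(t)-1 and l[b]<hr:b+=1
        obs.append((c,z,(t[a]+t[b])/2,t[b]-t[a]))
    print(c,[(round(o[2],1),round(o[3],1)) for o in obs if o[0]==c])
def res(d):
    return [proj(c,[p[0]+d[0],p[1]+d[1],z])[0]-proj(c,[p[0],p[1],z])[0]-m for c,z,m,w in obs]
r=least_squares(res,[0,0],loss="soft_l1",diff_step=1e-3,x_scale=.001);print("axis offset from TCP mm",r.x*1000,"rms px",np.sqrt(np.mean(np.square(r.fun))),"exp width px",16/40*100/6)
E
python3 axis.py
```

```text
scene [(np.float64(1.0), np.float64(6.4)), (np.float64(1.0), np.float64(6.6)), (np.float64(1.1), np.float64(6.6)), (np.float64(1.0), np.float64(6.4)), (np.float64(0.9), np.float64(6.3)), (np.float64(1.0), np.float64(6.4)), (np.float64(1.0), np.float64(6.7)), (np.float64(0.9), np.float64(6.6))]
side [(np.float64(-0.2), np.float64(6.4)), (np.float64(-0.3), np.float64(6.5)), (np.float64(-0.3), np.float64(6.6)), (np.float64(-0.3), np.float64(6.4)), (np.float64(-0.4), np.float64(6.4)), (np.float64(-0.4), np.float64(6.4)), (np.float64(-0.4), np.float64(6.5)), (np.float64(-0.3), np.float64(6.5))]
axis offset from TCP mm [2.34452464 4.46335678] rms px 0.06203372696291595 exp width px 6.666666666666667
```

```bash
cat > ringfit.py <<'E'
from h import *
C=np.array([.6119,-.2876]);a=np.linspace(0,2*np.pi,120,endpoint=False)
for c in("scene","side"):
    P=arm.camera_params(c);g=np.zeros((420,560),np.float32)
    for _ in range(3): g+=cv2.cvtColor(arm.grab_frame(c),cv2.COLOR_RGB2GRAY)/3.
    g=cv2.GaussianBlur(g,(0,0),.8)
    def pts(r,z): return np.array([proj(c,[C[0]+r*np.cos(t),C[1]+r*np.sin(t),z],P) for t in a],np.float32)
    mid,inn,out,ob=pts(.016,.112),pts(.0105,.112),pts(.0225,.112),None
    S=lambda q:cv2.remap(g,q[:,0].copy(),q[:,1].copy(),cv2.INTER_LINEAR)[:,0] 
    R_=np.arange(-4,4.01,.25);H=np.zeros((len(R_),len(R_)))
    for i,dv in enumerate(R_):
        for j,du in enumerate(R_):
            d=np.array([du,dv],np.float32);m,n,o=S(mid+d),S(inn+d),S(out+d)
            # ring darker than inside and outside (signed), robust median-mean
            H[i,j]=np.mean(np.clip(n-m,-25,25))+np.mean(np.clip(o-m,-25,25))-.5*m.std()
    i,j=np.unravel_index(H.argmax(),H.shape);print(c,"du,dv",R_[j],R_[i],H.max().round(1),H[16,16].round(1))
    i,j=np.unravel_index(H.argmin(),H.shape);print("  min",R_[j],R_[i],H.min().round(1))
    J=np.array([(proj(c,[C[0]+dx,C[1]+dy,.112])-proj(c,[*C,.112])) for dx,dy in((.001,0),(0,.001))]).T;print(J.round(2).tolist())
E
python3 ringfit.py
```

```text
scene du,dv 2.0 2.0 7.8 -18.1
  min 0.25 -0.75 -19.6
[[-0.24, 0.35], [0.28, 0.15]]
side du,dv 0.25 2.5 15.8 -5.7
  min 0.25 -4.0 -31.2
[[0.36, -0.25], [-0.17, -0.31]]
```

```bash
python3 -m handwheel '[{"x":0.04,"y":-0.05,"z":0,"wx":0,"wy":0,"wz":0,"hand":1},{"x":0.04,"y":-0.05,"z":0.2,"wx":0,"wy":0,"wz":0,"hand":1},{"x":0.04,"y":-0.05,"z":0.4,"wx":0,"wy":0,"wz":0,"hand":1},{"x":0.04,"y":-0.05,"z":0.6,"wx":0,"wy":0,"wz":0,"hand":1},{"x":0.04,"y":-0.05,"z":0.75,"wx":0,"wy":0,"wz":0,"hand":1},{"x":0.04,"y":-0.05,"z":0.85,"wx":0,"wy":0,"wz":0,"hand":1}]'
python3 -c "
from h import *
s=arm.state();print(s['tool_pos'],s['wrist_force'],s['torque'])"
```

```text
t: 45.4
tool_pos: [0.6113, -0.2902, 0.2232]
eef_rot: [-0.131, 0.991, 0.0, -0.0]
wrist_force: [-0.7, 0.4, -2.4]
grip_width: 0.0237
gripper_force: 30.0
[ 0.61132872 -0.29015645  0.22317888] [-0.66006354  0.35975807 -2.36885231] [ 0.01570164 -0.14350149 -0.03698163]
```

The tip is in the ring with no contact force, so I continue down.

```bash
python3 -m handwheel '[{"x":0,"y":0,"z":0.4,"wx":0,"wy":0,"wz":0,"hand":1},{"x":0,"y":0,"z":0.8,"wx":0,"wy":0,"wz":0,"hand":1},{"x":0,"y":0,"z":1.2,"wx":0,"wy":0,"wz":0,"hand":1},{"x":0,"y":0,"z":1.5,"wx":0,"wy":0,"wz":0,"hand":1},{"x":0,"y":0,"z":1.7,"wx":0,"wy":0,"wz":0,"hand":1},{"x":0,"y":0,"z":1.8,"wx":0,"wy":0,"wz":0,"hand":1},{"x":0,"y":0,"z":1.85,"wx":0,"wy":0,"wz":0,"hand":1},{"x":0,"y":0,"z":1.85,"wx":0,"wy":0,"wz":0,"hand":1}]'
python3 axis.py | tail -1
```

```text
t: 46.2
tool_pos: [0.6117, -0.2903, 0.1687]
eef_rot: [-0.131, 0.991, -0.0, 0.0]
wrist_force: [-0.0, 0.2, -0.4]
grip_width: 0.024
gripper_force: 30.0
axis offset from TCP mm [4.2020492  6.52446919] rms px 0.526553831054235 exp width px 6.666666666666667
```

```bash
python3 -m handwheel '[{"x":0,"y":0,"z":0.03,"wx":0,"wy":0,"wz":0,"hand":1},{"x":0,"y":0,"z":0.06,"wx":0,"wy":0,"wz":0,"hand":1},{"x":0,"y":0,"z":0.08,"wx":0,"wy":0,"wz":0,"hand":1},{"x":0,"y":0,"z":0.08,"wx":0,"wy":0,"wz":0,"hand":1}]'
```

```text
t: 46.7
tool_pos: [0.6116, -0.2903, 0.1665]
eef_rot: [-0.131, 0.991, -0.0, 0.0]
wrist_force: [-1.5, -0.4, 1.4]
grip_width: 0.024
gripper_force: 30.0
```

Contact is felt at the expected height. Release and rise.

```bash
python3 -m handwheel '[{"x":0,"y":0,"z":0,"wx":0,"wy":0,"wz":0,"hand":0.3},{"x":0,"y":0,"z":0,"wx":0,"wy":0,"wz":0,"hand":0},{"x":0,"y":0,"z":0,"wx":0,"wy":0,"wz":0,"hand":-0.2},{"x":0,"y":0,"z":0,"wx":0,"wy":0,"wz":0,"hand":-0.2},{"x":0,"y":0,"z":0,"wx":0,"wy":0,"wz":0,"hand":-0.2},{"x":0,"y":0,"z":-1,"wx":0,"wy":0,"wz":0,"hand":-0.2},{"x":0,"y":0,"z":-2,"wx":0,"wy":0,"wz":0,"hand":-0.2},{"x":0,"y":0,"z":-3.3,"wx":0,"wy":0,"wz":0,"hand":-0.4},{"x":0,"y":0,"z":-3.5,"wx":0,"wy":0,"wz":0,"hand":-0.4}]'
python3 - <<'E'
from h import *
import cup
o=[];o2=[]
for c in("scene","side","wrist"):
    P=arm.camera_params(c);save(arm.grab_frame(c),c+"_hung.png")
    for n,l in(("meter",o),("meter_grip",o2)):
        r=lm(n,c)
        if r:print(c,n,r[0]);l.append(ray(c,r[0][0],P))
for l in(o,o2):
    if len(l)>1:print(tri(l))
# tray rectangle
P=arm.camera_params("scene")
for c in("scene","side"):
    m=arm.masks_of("tray",c)
    k=max(cv2.findContours(m[0]["pixels"].astype(np.uint8),0,1)[0],key=cv2.contourArea)[:,0]
    k=cv2.convexHull(k)[:,0]
    w=np.array([atz(c,u,.010)[:2]*1000 for u in k],np.float32);print("tray",c,m[0]["p"],cv2.minAreaRect(w))
for c in("scene","side"):
    for n in"cup_blue cup_green cup_yellow cup_orange cup_red beaker".split():
        print(n,c,cup.fit(n,c,arm.camera_params(c),*((.033,.07) if n=="beaker" else ())))
E
```

```text
t: 47.6
tool_pos: [0.6134, -0.2912, 0.277]
eef_rot: [-0.131, 0.991, -0.002, 0.004]
wrist_force: [0.0, 1.1, 1.3]
grip_width: 0.0599
gripper_force: 0.0
scene meter (array([200.592, 218.4  ]), 0.71)
scene meter_grip (array([192.192, 181.188]), 0.78)
side meter (array([341.376, 270.102]), 0.7)
side meter_grip (array([348.376, 235.494]), 0.64)
wrist meter (array([276.92, 188.58]), 0.68)
wrist meter_grip (array([278.88 , 213.696]), 0.95)
(array([ 0.60999236, -0.28729976,  0.04721233]), [np.float64(0.0036970028036541545), np.float64(0.0027622711066654306), np.float64(0.005773680474429589)])
(array([ 0.60832461, -0.28848108,  0.17785628]), [np.float64(0.0019251596262859357), np.float64(0.003329754345077854), np.float64(0.0037532988032471957)])
tray scene 0.91 ((518.6091918945312, 327.33599853515625), (252.47181701660156, 168.2064971923828), 8.572246551513672)
tray side 0.83 ((520.5316162109375, 322.5144958496094), (248.68310546875, 182.22314453125), 8.17600154876709)
cup_blue scene (array([0.6656, 0.105 ]), np.float64(0.88), 0.76)
cup_green scene (array([ 0.6772, -0.0434]), np.float64(0.91), 0.74)
cup_yellow scene (array([ 0.4519, -0.0345]), np.float64(0.85), 0.88)
cup_orange scene (array([0.4221, 0.1001]), np.float64(0.88), 0.83)
cup_red scene (array([0.3202, 0.2527]), np.float64(0.51), 0.73)
beaker scene None
cup_blue side (array([0.6665, 0.1023]), np.float64(0.91), 0.85)
cup_green side (array([ 0.6795, -0.0412]), np.float64(0.89), 0.88)
cup_yellow side (array([ 0.4512, -0.0371]), np.float64(0.9), 0.74)
cup_orange side (array([0.4242, 0.1007]), np.float64(0.89), 0.62)
cup_red side (array([0.5727, 0.0498]), np.float64(0.86), 0.85)
beaker side (array([ 0.5058, -0.1404]), np.float64(0.91), 0.87)
```

The meter hangs vertically: tip z is about 0.05 and x, y match the ring. I check that along with the microscope and petri clearance near the tray in one composite.

```bash
python3 - <<'E'
import cv2
a=cv2.imread("pics/scene_hung.png");b=cv2.imread("pics/side_hung.png")
x=cv2.resize(a[190:420,380:560],(460,588));y=cv2.resize(b[220:300,300:390],(330,293),interpolation=2);z=cv2.resize(b[10:190,130:330],(330,295))
cv2.imwrite("pics/comp.png",cv2.hconcat([x,cv2.vconcat([y,z])]))
E
```

```text
(no output)
```

View pics/comp.png

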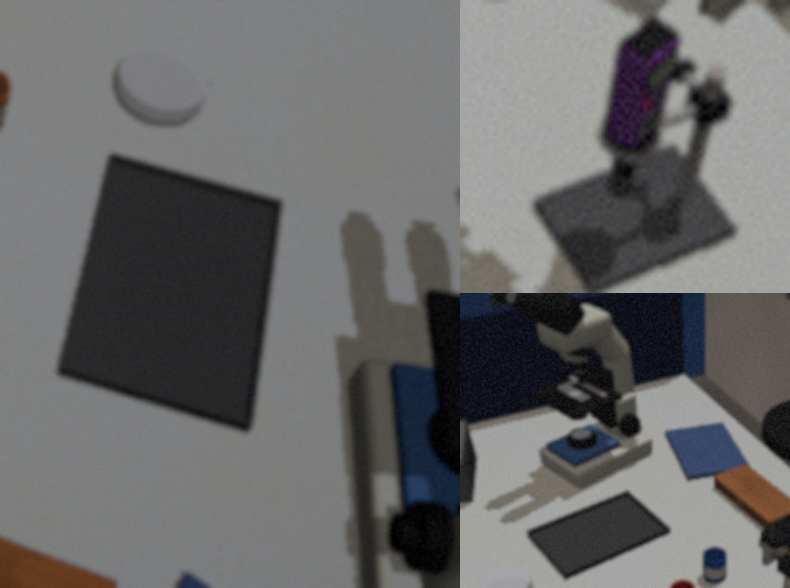

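The meter hangs in the ring with its collar seated. The tray is empty, and the microscope base lies beyond its far side (scene px about (519,335)), so I check tray corners and clearances numerically.

```bash
python3 - <<'E'
from h import *
f=lambda x,y:(380+x*180/460,190+y*230/588)
c=np.array([atz("scene",f(*p),.014)[:2] for p in((112,155),(281,202),(248,430),(58,374))]);print(c.round(3),c.mean(0).round(4))
for i in range(4):
    d=c[(i+1)%4]-c[i];print(np.linalg.norm(d).round(4),np.degrees(np.arctan2(d[1],d[0]))%90)
print("scope",atz("scene",f(355,370),.05),"petri",atz("scene",f(157,80),.029))
cs=np.array([.5185,.3205]);t=np.radians(8.5);U=np.array([np.cos(t),np.sin(t)]);V=np.array([-U[1],U[0]])
for n,a,b in(("A",-75,-40),("B",0,-40),("C",75,-40),("D",-75,38),("E",0,38)):print(n,(cs+U*a/1000+V*b/1000).round(4))
print("cmd now",arm.state()["tool_pos"],rows([.6790,-.0425,.13]), arm.state()["t"])
E
```

```text
[[0.414 0.231]
 [0.39  0.391]
 [0.63  0.424]
 [0.655 0.265]] [0.5225 0.328 ]
0.1614 8.464933398774875
0.2421 7.951039517245578
0.1611 8.975608020014207
0.2436 8.022500393113603
scope [0.55785901 0.48600397 0.05      ] petri [0.31695741 0.24233063 0.029     ]
A [0.4502 0.2699]
B [0.5244 0.2809]
C [0.5986 0.292 ]
D [0.4387 0.347 ]
E [0.5129 0.3581]
cmd now [ 0.61156407 -0.29025672  0.27119436] [-4.308  7.396  4.706] 48.75
```

```bash
python3 -m handwheel '[{"x":-5.12,"y":12.24,"z":0,"wx":0,"wy":0,"wz":1.3,"hand":-0.7},{"x":-5.12,"y":12.24,"z":0,"wx":0,"wy":0,"wz":1.3,"hand":-0.7},{"x":-5.12,"y":12.24,"z":0,"wx":0,"wy":0,"wz":1.3,"hand":-0.7},{"x":-5.12,"y":12.24,"z":0,"wx":0,"wy":0,"wz":1.3,"hand":-0.7},{"x":-5.12,"y":12.24,"z":1,"wx":0,"wy":0,"wz":1.3,"hand":-0.7},{"x":-5.12,"y":12.24,"z":2,"wx":0,"wy":0,"wz":1.3,"hand":-0.7},{"x":-5.12,"y":12.24,"z":3,"wx":0,"wy":0,"wz":1.3,"hand":-0.7},{"x":-5.12,"y":12.24,"z":4,"wx":0,"wy":0,"wz":1.3,"hand":-0.7},{"x":-5.12,"y":12.24,"z":4,"wx":0,"wy":0,"wz":1.3,"hand":-0.7},{"x":-5.12,"y":12.24,"z":4,"wx":0,"wy":0,"wz":1.3,"hand":-0.7},{"x":-5.12,"y":12.24,"z":4,"wx":0,"wy":0,"wz":1.3,"hand":-0.7}]'
cat > go.py <<'E'
from h import *
import cup,sys
n=sys.argv[1]
F=[]
for c in("wrist","side","scene"):
    P=arm.camera_params(c);arm.grab_frame(c);f=cup.fit(n,c,P);print(c,f)
    if f and f[1]>.75:F.append(f[0])
m=np.median(F,0);s=arm.state();Rm=R.from_quat(s["eef_rot"])
print("cup",m,"tcp",s["tool_pos"].round(4),"ang",np.degrees(np.arctan2(Rm.as_matrix()[1,1],Rm.as_matrix()[0,1])).round(2))
g=np.array([*m,.032]);print("to cup",rows(g))
t=np.array([*map(float,sys.argv[2:4]),.037]);print("cup->slot",np.round(Rm.inv().apply(t-g)/.03,2),"t",s["t"])
E
python3 go.py cup_blue .514 .361
```

```text
t: 49.85
tool_pos: [0.6647, 0.1046, 0.1504]
eef_rot: [-0.075, 0.997, -0.0, -0.001]
wrist_force: [-0.2, -0.4, 1.0]
grip_width: 0.0747
gripper_force: 0.0
wrist (array([0.6644, 0.103 ]), np.float64(0.95), 0.91)
side (array([0.6652, 0.1066]), np.float64(0.79), 0.51)
scene (array([0.6656, 0.1035]), np.float64(0.92), 0.93)
cup [0.6652 0.1035] tcp [0.6654 0.1035 0.1526] ang 98.43
to cup [0.015 0.    4.018]
cup->slot [ 3.73  9.23 -0.17] t 50.15
```

```bash
python3 -m handwheel '[{"x":0,"y":0,"z":1.5,"wx":0,"wy":0,"wz":0,"hand":-0.7},{"x":0,"y":0,"z":3,"wx":0,"wy":0,"wz":0,"hand":-0.7},{"x":0,"y":0,"z":3.7,"wx":0,"wy":0,"wz":0,"hand":-0.7},{"x":0,"y":0,"z":4,"wx":0,"wy":0,"wz":0,"hand":-0.7},{"x":0,"y":0,"z":4,"wx":0,"wy":0,"wz":0,"hand":1},{"x":0,"y":0,"z":4,"wx":0,"wy":0,"wz":0,"hand":1},{"x":0,"y":0,"z":4,"wx":0,"wy":0,"wz":0,"hand":1},{"x":0,"y":0,"z":4,"wx":0,"wy":0,"wz":0,"hand":1},{"x":0,"y":0,"z":4,"wx":0,"wy":0,"wz":0,"hand":1},{"x":0,"y":0,"z":4,"wx":0,"wy":0,"wz":0,"hand":1}]'
python3 -m handwheel '[{"x":0,"y":0,"z":-1,"wx":0,"wy":0,"wz":0,"hand":1},{"x":0,"y":0,"z":-2.5,"wx":0,"wy":0,"wz":0,"hand":1},{"x":0,"y":0,"z":-3.5,"wx":0,"wy":0,"wz":0,"hand":1},{"x":1.5,"y":4,"z":-3.5,"wx":0,"wy":0,"wz":0,"hand":1},{"x":3.73,"y":9.2,"z":-3.5,"wx":0,"wy":0,"wz":0,"hand":1},{"x":3.73,"y":9.2,"z":-3.5,"wx":0,"wy":0,"wz":0,"hand":1},{"x":3.73,"y":9.2,"z":-3.5,"wx":0,"wy":0,"wz":0,"hand":1},{"x":3.73,"y":9.2,"z":-3.5,"wx":0,"wy":0,"wz":0,"hand":1},{"x":3.73,"y":9.2,"z":-3.5,"wx":0,"wy":0,"wz":0,"hand":1},{"x":3.73,"y":9.2,"z":-3.5,"wx":0,"wy":0,"wz":0,"hand":1},{"x":3.73,"y":9.2,"z":-3.5,"wx":0,"wy":0,"wz":0,"hand":1},{"x":3.73,"y":9.2,"z":-2.2,"wx":0,"wy":0,"wz":0,"hand":1},{"x":3.73,"y":9.2,"z":-1,"wx":0,"wy":0,"wz":0,"hand":1},{"x":3.73,"y":9.2,"z":-0.4,"wx":0,"wy":0,"wz":0,"hand":1},{"x":3.73,"y":9.2,"z":-0.2,"wx":0,"wy":0,"wz":0,"hand":1},{"x":3.73,"y":9.2,"z":-0.17,"wx":0,"wy":0,"wz":0,"hand":1},{"x":3.73,"y":9.2,"z":-0.17,"wx":0,"wy":0,"wz":0,"hand":1}]'
```

```text
t: 51.15
tool_pos: [0.6657, 0.1045, 0.0327]
eef_rot: [-0.074, 0.997, 0.0, 0.001]
wrist_force: [-1.0, 0.8, 6.8]
grip_width: 0.0457
gripper_force: 30.0
t: 52.85
tool_pos: [0.5142, 0.3599, 0.0368]
eef_rot: [-0.073, 0.997, 0.0, 0.0]
wrist_force: [0.1, -0.0, 0.2]
grip_width: 0.0458
gripper_force: 30.0
```

```bash
python3 -m handwheel '[{"x":0,"y":0,"z":0,"wx":0,"wy":0,"wz":0,"hand":-0.3},{"x":0,"y":0,"z":0,"wx":0,"wy":0,"wz":0,"hand":-0.3},{"x":0,"y":0,"z":0,"wx":0,"wy":0,"wz":0,"hand":-0.3},{"x":0,"y":0,"z":-1,"wx":0,"wy":0,"wz":0,"hand":-0.3},{"x":0,"y":0,"z":-2.5,"wx":0,"wy":0,"wz":0,"hand":-0.3},{"x":0,"y":0,"z":-3.8,"wx":0,"wy":0,"wz":0,"hand":-0.7},{"x":4.3,"y":-8.16,"z":-3.8,"wx":0,"wy":0,"wz":0,"hand":-0.7},{"x":4.3,"y":-8.16,"z":-3.8,"wx":0,"wy":0,"wz":0,"hand":-0.7},{"x":4.3,"y":-8.16,"z":-3.8,"wx":0,"wy":0,"wz":0,"hand":-0.7},{"x":4.3,"y":-8.16,"z":-3.8,"wx":0,"wy":0,"wz":0,"hand":-0.7},{"x":4.3,"y":-8.16,"z":-3.8,"wx":0,"wy":0,"wz":0,"hand":-0.7},{"x":4.3,"y":-8.16,"z":-3.8,"wx":0,"wy":0,"wz":0,"hand":-0.7},{"x":4.3,"y":-8.16,"z":-3.8,"wx":0,"wy":0,"wz":0,"hand":-0.7},{"x":4.3,"y":-8.16,"z":-3.8,"wx":0,"wy":0,"wz":0,"hand":-0.7}]'
python3 go.py cup_orange .440 .350
python3 -c "
from h import *
import cup
for c in('scene','side'):print(cup.fit('cup_blue',c,arm.camera_params(c)))"
```

```text
t: 54.25
tool_pos: [0.4223, 0.0993, 0.1509]
eef_rot: [-0.074, 0.997, 0.0, 0.001]
wrist_force: [0.5, -0.3, -0.3]
grip_width: 0.0746
gripper_force: 0.0
wrist None
side (array([ 0.455 , -0.0348]), np.float64(0.86), 0.73)
scene (array([0.4216, 0.1009]), np.float64(0.96), 0.59)
cup [0.4383  0.03305] tcp [0.4223 0.1001 0.15  ] ang 98.55
to cup [-0.198 -2.289  3.935]
cup->slot [-1.63 10.44 -0.17] t 54.55
(array([0.5069, 0.3635]), np.float64(0.88), 0.64)
(array([0.428 , 0.1023]), np.float64(0.79), 0.55)
```

Side mislabels orange as yellow. The scene fit (0.4216,0.1009) matches where I am, so I use it.

```bash
python3 -m handwheel '[{"x":0,"y":0,"z":1.5,"wx":0,"wy":0,"wz":0,"hand":-0.7},{"x":0,"y":0,"z":3,"wx":0,"wy":0,"wz":0,"hand":-0.7},{"x":0,"y":0,"z":3.7,"wx":0,"wy":0,"wz":0,"hand":-0.7},{"x":0,"y":0,"z":3.93,"wx":0,"wy":0,"wz":0,"hand":-0.7},{"x":0,"y":0,"z":3.93,"wx":0,"wy":0,"wz":0,"hand":1},{"x":0,"y":0,"z":3.93,"wx":0,"wy":0,"wz":0,"hand":1},{"x":0,"y":0,"z":3.93,"wx":0,"wy":0,"wz":0,"hand":1},{"x":0,"y":0,"z":3.93,"wx":0,"wy":0,"wz":0,"hand":1},{"x":0,"y":0,"z":3.93,"wx":0,"wy":0,"wz":0,"hand":1},{"x":0,"y":0,"z":3.93,"wx":0,"wy":0,"wz":0,"hand":1}]'
python3 -m handwheel '[{"x":0,"y":0,"z":-1,"wx":0,"wy":0,"wz":0,"hand":1},{"x":0,"y":0,"z":-2.5,"wx":0,"wy":0,"wz":0,"hand":1},{"x":0,"y":0,"z":-3.5,"wx":0,"wy":0,"wz":0,"hand":1},{"x":-0.8,"y":4,"z":-3.5,"wx":0,"wy":0,"wz":0,"hand":1},{"x":-1.82,"y":8.15,"z":-3.5,"wx":0,"wy":0,"wz":0,"hand":1},{"x":-1.82,"y":8.15,"z":-3.5,"wx":0,"wy":0,"wz":0,"hand":1},{"x":-1.82,"y":8.15,"z":-3.5,"wx":0,"wy":0,"wz":0,"hand":1},{"x":-1.82,"y":8.15,"z":-3.5,"wx":0,"wy":0,"wz":0,"hand":1},{"x":-1.82,"y":8.15,"z":-3.5,"wx":0,"wy":0,"wz":0,"hand":1},{"x":-1.82,"y":8.15,"z":-3.5,"wx":0,"wy":0,"wz":0,"hand":1},{"x":-1.82,"y":8.15,"z":-2.2,"wx":0,"wy":0,"wz":0,"hand":1},{"x":-1.82,"y":8.15,"z":-1,"wx":0,"wy":0,"wz":0,"hand":1},{"x":-1.82,"y":8.15,"z":-0.4,"wx":0,"wy":0,"wz":0,"hand":1},{"x":-1.82,"y":8.15,"z":-0.2,"wx":0,"wy":0,"wz":0,"hand":1},{"x":-1.82,"y":8.15,"z":-0.17,"wx":0,"wy":0,"wz":0,"hand":1},{"x":-1.82,"y":8.15,"z":-0.17,"wx":0,"wy":0,"wz":0,"hand":1}]'
```

```text
t: 55.65
tool_pos: [0.4226, 0.0999, 0.0333]
eef_rot: [-0.074, 0.997, 0.0, 0.001]
wrist_force: [-1.7, 0.1, 7.6]
grip_width: 0.0455
gripper_force: 30.0
t: 57.25
tool_pos: [0.4402, 0.349, 0.0384]
eef_rot: [-0.074, 0.997, 0.0, 0.0]
wrist_force: [0.6, 0.3, 0.5]
grip_width: 0.045
gripper_force: 30.0
```

```bash
python3 -m handwheel '[{"x":0,"y":0,"z":0,"wx":0,"wy":0,"wz":0,"hand":-0.3},{"x":0,"y":0,"z":0,"wx":0,"wy":0,"wz":0,"hand":-0.3},{"x":0,"y":0,"z":0,"wx":0,"wy":0,"wz":0,"hand":-0.3},{"x":0,"y":0,"z":-1,"wx":0,"wy":0,"wz":0,"hand":-0.3},{"x":0,"y":0,"z":-2.5,"wx":0,"wy":0,"wz":0,"hand":-0.3},{"x":0,"y":0,"z":-3.8,"wx":0,"wy":0,"wz":0,"hand":-0.7},{"x":1.51,"y":-12.7,"z":-3.8,"wx":0,"wy":0,"wz":0,"hand":-0.7},{"x":1.51,"y":-12.7,"z":-3.8,"wx":0,"wy":0,"wz":0,"hand":-0.7},{"x":1.51,"y":-12.7,"z":-3.8,"wx":0,"wy":0,"wz":0,"hand":-0.7},{"x":1.51,"y":-12.7,"z":-3.8,"wx":0,"wy":0,"wz":0,"hand":-0.7},{"x":1.51,"y":-12.7,"z":-3.8,"wx":0,"wy":0,"wz":0,"hand":-0.7},{"x":1.51,"y":-12.7,"z":-3.8,"wx":0,"wy":0,"wz":0,"hand":-0.7},{"x":1.51,"y":-12.7,"z":-3.8,"wx":0,"wy":0,"wz":0,"hand":-0.7},{"x":1.51,"y":-12.7,"z":-3.8,"wx":0,"wy":0,"wz":0,"hand":-0.7},{"x":1.51,"y":-12.7,"z":-3.8,"wx":0,"wy":0,"wz":0,"hand":-0.7},{"x":1.51,"y":-12.7,"z":-3.8,"wx":0,"wy":0,"wz":0,"hand":-0.7},{"x":1.51,"y":-12.7,"z":-3.8,"wx":0,"wy":0,"wz":0,"hand":-0.7}]'
python3 go.py cup_yellow .452 .273
python3 -c "
from h import *
import cup
for n in('cup_blue','cup_orange'):print(n,cup.fit(n,'scene',arm.camera_params('scene')))"
```

```text
t: 58.95
tool_pos: [0.4516, -0.0336, 0.1516]
eef_rot: [-0.074, 0.997, 0.0, 0.0]
wrist_force: [0.7, 0.5, 0.6]
grip_width: 0.0745
gripper_force: 0.0
wrist (array([ 0.4514, -0.0347]), np.float64(0.93), 0.65)
side (array([ 0.4533, -0.0327]), np.float64(0.9), 0.84)
scene (array([ 0.4515, -0.0339]), np.float64(0.95), 0.64)
cup [ 0.4515 -0.0339] tcp [ 0.4515 -0.0335  0.1514] ang 98.58
to cup [ 2.000e-03 -1.500e-02  3.981e+00]
cup->slot [-1.54 10.11 -0.17] t 59.25
cup_blue (array([0.5086, 0.362 ]), np.float64(0.92), 0.81)
cup_orange (array([ 0.6445, -0.2784]), np.float64(0.37), 0.59)
```

```bash
python3 -m handwheel '[{"x":0,"y":0,"z":1.5,"wx":0,"wy":0,"wz":0,"hand":-0.7},{"x":0,"y":0,"z":3,"wx":0,"wy":0,"wz":0,"hand":-0.7},{"x":0,"y":0,"z":3.7,"wx":0,"wy":0,"wz":0,"hand":-0.7},{"x":0,"y":0,"z":3.96,"wx":0,"wy":0,"wz":0,"hand":-0.7},{"x":0,"y":0,"z":3.96,"wx":0,"wy":0,"wz":0,"hand":1},{"x":0,"y":0,"z":3.96,"wx":0,"wy":0,"wz":0,"hand":1},{"x":0,"y":0,"z":3.96,"wx":0,"wy":0,"wz":0,"hand":1},{"x":0,"y":0,"z":3.96,"wx":0,"wy":0,"wz":0,"hand":1},{"x":0,"y":0,"z":3.96,"wx":0,"wy":0,"wz":0,"hand":1},{"x":0,"y":0,"z":3.96,"wx":0,"wy":0,"wz":0,"hand":1}]'
python3 -m handwheel '[{"x":0,"y":0,"z":-1,"wx":0,"wy":0,"wz":0,"hand":1},{"x":0,"y":0,"z":-2.5,"wx":0,"wy":0,"wz":0,"hand":1},{"x":0,"y":0,"z":-3.5,"wx":0,"wy":0,"wz":0,"hand":1},{"x":-0.8,"y":5,"z":-3.5,"wx":0,"wy":0,"wz":0,"hand":1},{"x":-1.54,"y":10.1,"z":-3.5,"wx":0,"wy":0,"wz":0,"hand":1},{"x":-1.54,"y":10.1,"z":-3.5,"wx":0,"wy":0,"wz":0,"hand":1},{"x":-1.54,"y":10.1,"z":-3.5,"wx":0,"wy":0,"wz":0,"hand":1},{"x":-1.54,"y":10.1,"z":-3.5,"wx":0,"wy":0,"wz":0,"hand":1},{"x":-1.54,"y":10.1,"z":-3.5,"wx":0,"wy":0,"wz":0,"hand":1},{"x":-1.54,"y":10.1,"z":-3.5,"wx":0,"wy":0,"wz":0,"hand":1},{"x":-1.54,"y":10.1,"z":-3.5,"wx":0,"wy":0,"wz":0,"hand":1},{"x":-1.54,"y":10.1,"z":-2.2,"wx":0,"wy":0,"wz":0,"hand":1},{"x":-1.54,"y":10.1,"z":-1,"wx":0,"wy":0,"wz":0,"hand":1},{"x":-1.54,"y":10.1,"z":-0.4,"wx":0,"wy":0,"wz":0,"hand":1},{"x":-1.54,"y":10.1,"z":-0.2,"wx":0,"wy":0,"wz":0,"hand":1},{"x":-1.54,"y":10.1,"z":-0.16,"wx":0,"wy":0,"wz":0,"hand":1},{"x":-1.54,"y":10.1,"z":-0.16,"wx":0,"wy":0,"wz":0,"hand":1}]'
```

```text
t: 60.35
tool_pos: [0.4521, -0.0339, 0.0337]
eef_rot: [-0.074, 0.997, 0.0, 0.001]
wrist_force: [-1.5, 0.1, 7.8]
grip_width: 0.0446
gripper_force: 30.0
t: 62.05
tool_pos: [0.4526, 0.2717, 0.0381]
eef_rot: [-0.074, 0.997, 0.0, 0.0]
wrist_force: [0.2, 0.4, -0.5]
grip_width: 0.0448
gripper_force: 30.0
```

```bash
python3 -m handwheel '[{"x":0,"y":0,"z":0,"wx":0,"wy":0,"wz":0,"hand":-0.3},{"x":0,"y":0,"z":0,"wx":0,"wy":0,"wz":0,"hand":-0.3},{"x":0,"y":0,"z":0,"wx":0,"wy":0,"wz":0,"hand":-0.3},{"x":0,"y":0,"z":-1,"wx":0,"wy":0,"wz":0,"hand":-0.3},{"x":0,"y":0,"z":-2.5,"wx":0,"wy":0,"wz":0,"hand":-0.3},{"x":0,"y":0,"z":-3.8,"wx":0,"wy":0,"wz":0,"hand":-0.7},{"x":-2.82,"y":-7.9,"z":-3.8,"wx":0,"wy":0,"wz":0,"hand":-0.7},{"x":-2.82,"y":-7.9,"z":-3.8,"wx":0,"wy":0,"wz":0,"hand":-0.7},{"x":-2.82,"y":-7.9,"z":-3.8,"wx":0,"wy":0,"wz":0,"hand":-0.7},{"x":-2.82,"y":-7.9,"z":-3.8,"wx":0,"wy":0,"wz":0,"hand":-0.7},{"x":-2.82,"y":-7.9,"z":-3.8,"wx":0,"wy":0,"wz":0,"hand":-0.7},{"x":-2.82,"y":-7.9,"z":-3.8,"wx":0,"wy":0,"wz":0,"hand":-0.7},{"x":-2.82,"y":-7.9,"z":-3.8,"wx":0,"wy":0,"wz":0,"hand":-0.7},{"x":-2.82,"y":-7.9,"z":-3.8,"wx":0,"wy":0,"wz":0,"hand":-0.7},{"x":-2.82,"y":-7.9,"z":-3.8,"wx":0,"wy":0,"wz":0,"hand":-0.7}]'
python3 go.py cup_red .526 .284
```

```text
t: 63.55
tool_pos: [0.5706, 0.0516, 0.1516]
eef_rot: [-0.075, 0.997, 0.0, 0.0]
wrist_force: [0.1, 0.1, -0.5]
grip_width: 0.0746
gripper_force: 0.0
wrist (array([0.5706, 0.0492]), np.float64(0.96), 0.57)
side (array([0.5719, 0.0487]), np.float64(0.97), 0.7)
scene (array([0.5698, 0.049 ]), np.float64(0.95), 0.87)
cup [0.5706 0.049 ] tcp [0.5709 0.0511 0.1516] ang 98.56
to cup [ 0.021 -0.069  3.987]
cup->slot [ 0.3   7.97 -0.17] t 63.85
```

```bash
python3 -m handwheel '[{"x":0.02,"y":-0.07,"z":1.5,"wx":0,"wy":0,"wz":0,"hand":-0.7},{"x":0.02,"y":-0.07,"z":3,"wx":0,"wy":0,"wz":0,"hand":-0.7},{"x":0.02,"y":-0.07,"z":3.7,"wx":0,"wy":0,"wz":0,"hand":-0.7},{"x":0.02,"y":-0.07,"z":3.96,"wx":0,"wy":0,"wz":0,"hand":-0.7},{"x":0.02,"y":-0.07,"z":3.96,"wx":0,"wy":0,"wz":0,"hand":1},{"x":0.02,"y":-0.07,"z":3.96,"wx":0,"wy":0,"wz":0,"hand":1},{"x":0.02,"y":-0.07,"z":3.96,"wx":0,"wy":0,"wz":0,"hand":1},{"x":0.02,"y":-0.07,"z":3.96,"wx":0,"wy":0,"wz":0,"hand":1},{"x":0.02,"y":-0.07,"z":3.96,"wx":0,"wy":0,"wz":0,"hand":1},{"x":0.02,"y":-0.07,"z":3.96,"wx":0,"wy":0,"wz":0,"hand":1}]'
python3 -m handwheel '[{"x":0,"y":0,"z":-1,"wx":0,"wy":0,"wz":0,"hand":1},{"x":0,"y":0,"z":-2.5,"wx":0,"wy":0,"wz":0,"hand":1},{"x":0,"y":0,"z":-3.5,"wx":0,"wy":0,"wz":0,"hand":1},{"x":0.15,"y":4,"z":-3.5,"wx":0,"wy":0,"wz":0,"hand":1},{"x":0.3,"y":7.95,"z":-3.5,"wx":0,"wy":0,"wz":0,"hand":1},{"x":0.3,"y":7.95,"z":-3.5,"wx":0,"wy":0,"wz":0,"hand":1},{"x":0.3,"y":7.95,"z":-3.5,"wx":0,"wy":0,"wz":0,"hand":1},{"x":0.3,"y":7.95,"z":-3.5,"wx":0,"wy":0,"wz":0,"hand":1},{"x":0.3,"y":7.95,"z":-3.5,"wx":0,"wy":0,"wz":0,"hand":1},{"x":0.3,"y":7.95,"z":-3.5,"wx":0,"wy":0,"wz":0,"hand":1},{"x":0.3,"y":7.95,"z":-2.2,"wx":0,"wy":0,"wz":0,"hand":1},{"x":0.3,"y":7.95,"z":-1,"wx":0,"wy":0,"wz":0,"hand":1},{"x":0.3,"y":7.95,"z":-0.4,"wx":0,"wy":0,"wz":0,"hand":1},{"x":0.3,"y":7.95,"z":-0.2,"wx":0,"wy":0,"wz":0,"hand":1},{"x":0.3,"y":7.95,"z":-0.16,"wx":0,"wy":0,"wz":0,"hand":1},{"x":0.3,"y":7.95,"z":-0.16,"wx":0,"wy":0,"wz":0,"hand":1}]'
```

```text
t: 64.85
tool_pos: [0.5714, 0.0486, 0.0339]
eef_rot: [-0.074, 0.997, 0.0, 0.001]
wrist_force: [-1.9, 0.7, 6.2]
grip_width: 0.0451
gripper_force: 30.0
t: 66.45
tool_pos: [0.527, 0.282, 0.038]
eef_rot: [-0.074, 0.997, 0.0, 0.0]
wrist_force: [-0.1, -0.2, -1.0]
grip_width: 0.0454
gripper_force: 30.0
```

```bash
python3 -m handwheel '[{"x":0,"y":0,"z":0,"wx":0,"wy":0,"wz":0,"hand":-0.27},{"x":0,"y":0,"z":0,"wx":0,"wy":0,"wz":0,"hand":-0.27},{"x":0,"y":0,"z":0,"wx":0,"wy":0,"wz":0,"hand":-0.27},{"x":0,"y":0,"z":-1,"wx":0,"wy":0,"wz":0,"hand":-0.27},{"x":0,"y":0,"z":-2.5,"wx":0,"wy":0,"wz":0,"hand":-0.27},{"x":0,"y":0,"z":-3.8,"wx":0,"wy":0,"wz":0,"hand":-0.7},{"x":-3.39,"y":-11.45,"z":-3.8,"wx":0,"wy":0,"wz":0,"hand":-0.7},{"x":-3.39,"y":-11.45,"z":-3.8,"wx":0,"wy":0,"wz":0,"hand":-0.7},{"x":-3.39,"y":-11.45,"z":-3.8,"wx":0,"wy":0,"wz":0,"hand":-0.7},{"x":-3.39,"y":-11.45,"z":-3.8,"wx":0,"wy":0,"wz":0,"hand":-0.7},{"x":-3.39,"y":-11.45,"z":-3.8,"wx":0,"wy":0,"wz":0,"hand":-0.7},{"x":-3.39,"y":-11.45,"z":-3.8,"wx":0,"wy":0,"wz":0,"hand":-0.7},{"x":-3.39,"y":-11.45,"z":-3.8,"wx":0,"wy":0,"wz":0,"hand":-0.7},{"x":-3.39,"y":-11.45,"z":-3.8,"wx":0,"wy":0,"wz":0,"hand":-0.7},{"x":-3.39,"y":-11.45,"z":-3.8,"wx":0,"wy":0,"wz":0,"hand":-0.7},{"x":-3.39,"y":-11.45,"z":-3.8,"wx":0,"wy":0,"wz":0,"hand":-0.7},{"x":-3.39,"y":-11.45,"z":-3.8,"wx":0,"wy":0,"wz":0,"hand":-0.7}]'
python3 go.py cup_green .600 .295
```

```text
t: 68.15
tool_pos: [0.6776, -0.0406, 0.1517]
eef_rot: [-0.075, 0.997, 0.0, 0.0]
wrist_force: [-0.5, 1.2, 0.3]
grip_width: 0.0745
gripper_force: 0.0
wrist (array([ 0.6791, -0.0447]), np.float64(0.94), 0.72)
side (array([ 0.6861, -0.2145]), np.float64(0.66), 0.7)
scene (array([ 0.6794, -0.0422]), np.float64(0.96), 0.9)
cup [ 0.67925 -0.04345] tcp [ 0.6779 -0.0411  0.1517] ang 98.56
to cup [-0.031 -0.085  3.99 ]
cup->slot [ 0.93 11.55 -0.17] t 68.45
```

```bash
python3 -m handwheel '[{"x":-0.03,"y":-0.08,"z":1.5,"wx":0,"wy":0,"wz":0,"hand":-0.7},{"x":-0.03,"y":-0.08,"z":3,"wx":0,"wy":0,"wz":0,"hand":-0.7},{"x":-0.03,"y":-0.08,"z":3.7,"wx":0,"wy":0,"wz":0,"hand":-0.7},{"x":-0.03,"y":-0.08,"z":3.96,"wx":0,"wy":0,"wz":0,"hand":-0.7},{"x":-0.03,"y":-0.08,"z":3.96,"wx":0,"wy":0,"wz":0,"hand":1},{"x":-0.03,"y":-0.08,"z":3.96,"wx":0,"wy":0,"wz":0,"hand":1},{"x":-0.03,"y":-0.08,"z":3.96,"wx":0,"wy":0,"wz":0,"hand":1},{"x":-0.03,"y":-0.08,"z":3.96,"wx":0,"wy":0,"wz":0,"hand":1},{"x":-0.03,"y":-0.08,"z":3.96,"wx":0,"wy":0,"wz":0,"hand":1},{"x":-0.03,"y":-0.08,"z":3.96,"wx":0,"wy":0,"wz":0,"hand":1}]'
python3 -m handwheel '[{"x":0,"y":0,"z":-1,"wx":0,"wy":0,"wz":0,"hand":1},{"x":0,"y":0,"z":-2.5,"wx":0,"wy":0,"wz":0,"hand":1},{"x":0,"y":0,"z":-3.5,"wx":0,"wy":0,"wz":0,"hand":1},{"x":0.5,"y":6,"z":-3.5,"wx":0,"wy":0,"wz":0,"hand":1},{"x":0.93,"y":11.5,"z":-3.5,"wx":0,"wy":0,"wz":0,"hand":1},{"x":0.93,"y":11.5,"z":-3.5,"wx":0,"wy":0,"wz":0,"hand":1},{"x":0.93,"y":11.5,"z":-3.5,"wx":0,"wy":0,"wz":0,"hand":1},{"x":0.93,"y":11.5,"z":-3.5,"wx":0,"wy":0,"wz":0,"hand":1},{"x":0.93,"y":11.5,"z":-3.5,"wx":0,"wy":0,"wz":0,"hand":1},{"x":0.93,"y":11.5,"z":-3.5,"wx":0,"wy":0,"wz":0,"hand":1},{"x":0.93,"y":11.5,"z":-3.5,"wx":0,"wy":0,"wz":0,"hand":1},{"x":0.93,"y":11.5,"z":-3.5,"wx":0,"wy":0,"wz":0,"hand":1},{"x":0.93,"y":11.5,"z":-2.2,"wx":0,"wy":0,"wz":0,"hand":1},{"x":0.93,"y":11.5,"z":-1,"wx":0,"wy":0,"wz":0,"hand":1},{"x":0.93,"y":11.5,"z":-0.4,"wx":0,"wy":0,"wz":0,"hand":1},{"x":0.93,"y":11.5,"z":-0.2,"wx":0,"wy":0,"wz":0,"hand":1},{"x":0.93,"y":11.5,"z":-0.16,"wx":0,"wy":0,"wz":0,"hand":1},{"x":0.93,"y":11.5,"z":-0.16,"wx":0,"wy":0,"wz":0,"hand":1}]'
python3 -m handwheel '[{"x":0,"y":0,"z":0,"wx":0,"wy":0,"wz":0,"hand":-0.27},{"x":0,"y":0,"z":0,"wx":0,"wy":0,"wz":0,"hand":-0.27},{"x":0,"y":0,"z":0,"wx":0,"wy":0,"wz":0,"hand":-0.27},{"x":0,"y":0,"z":-1,"wx":0,"wy":0,"wz":0,"hand":-0.27},{"x":0,"y":0,"z":-2.5,"wx":0,"wy":0,"wz":0,"hand":-0.27},{"x":0,"y":0,"z":-4,"wx":0,"wy":0,"wz":0,"hand":-0.27},{"x":0,"y":0,"z":-5.5,"wx":0,"wy":0,"wz":0,"hand":-0.27},{"x":0,"y":-6,"z":-7,"wx":0,"wy":0,"wz":0,"hand":-0.27},{"x":0,"y":-6,"z":-7,"wx":0,"wy":0,"wz":0,"hand":-0.27},{"x":0,"y":-6,"z":-7,"wx":0,"wy":0,"wz":0,"hand":-0.27},{"x":0,"y":-6,"z":-7,"wx":0,"wy":0,"wz":0,"hand":-0.27},{"x":0,"y":-6,"z":-7,"wx":0,"wy":0,"wz":0,"hand":-0.27}]'
python3 - <<'E'
from h import *
import cup
I={c:arm.grab_frame(c) for c in("scene","side")}
for n in"cup_blue cup_green cup_yellow cup_orange cup_red".split():print(n,[cup.fit(n,c,arm.camera_params(c)) for c in("scene","side")])
for n in("beaker","meter"):print(n,[lm(n,c)[:1] for c in I])
a,b=[cv2.cvtColor(I[c],4) for c in I]
cv2.imwrite("pics/fin.png",cv2.vconcat([cv2.hconcat([cv2.resize(a[220:370,380:500],(400,500)),cv2.resize(b[110:200,155:275],(400,500))])]))
cv2.imwrite("pics/fin.png",cv2.hconcat([cv2.vconcat([cv2.resize(a[225:365,390:510],(390,300)),cv2.resize(b[110:190,160:270],(390,290))]),cv2.resize(b[100:330,130:400],(410,590))]))
E
```

```text
t: 69.45
tool_pos: [0.68, -0.044, 0.0342]
eef_rot: [-0.074, 0.997, 0.0, 0.001]
wrist_force: [-1.0, 0.8, 6.2]
grip_width: 0.046
gripper_force: 30.0
t: 71.25
tool_pos: [0.6011, 0.2918, 0.0382]
eef_rot: [-0.073, 0.997, 0.0, 0.0]
wrist_force: [0.4, -0.5, -0.4]
grip_width: 0.0462
gripper_force: 30.0
t: 72.45
tool_pos: [0.628, 0.1112, 0.2495]
eef_rot: [-0.072, 0.997, 0.0, 0.001]
wrist_force: [-0.2, 0.5, 0.1]
grip_width: 0.0562
gripper_force: 0.0
cup_blue [(array([0.5079, 0.3636]), np.float64(0.88), 0.6), (array([ 0.4468, -0.3319]), np.float64(0.5), 0.65)]
cup_green [(array([0.5983, 0.2941]), np.float64(0.97), 0.67), (array([0.6068, 0.302 ]), np.float64(0.89), 0.72)]
cup_yellow [(array([0.4501, 0.275 ]), np.float64(0.85), 0.78), (array([0.4551, 0.2787]), np.float64(0.9), 0.67)]
cup_orange [(array([0.436, 0.351]), np.float64(0.87), 0.76), (array([0.4431, 0.3571]), np.float64(0.77), 0.69)]
cup_red [(array([0.5239, 0.2859]), np.float64(0.84), 0.76), (array([0.5285, 0.2883]), np.float64(0.91), 0.55)]
beaker [[(array([270.592, 224.994]), 0.83)], [(array([271.712, 261.786]), 0.88)]]
meter [[(array([200.984, 217.098]), 0.73)], [(array([340.928, 269.682]), 0.93)]]
```

View pics/fin.png

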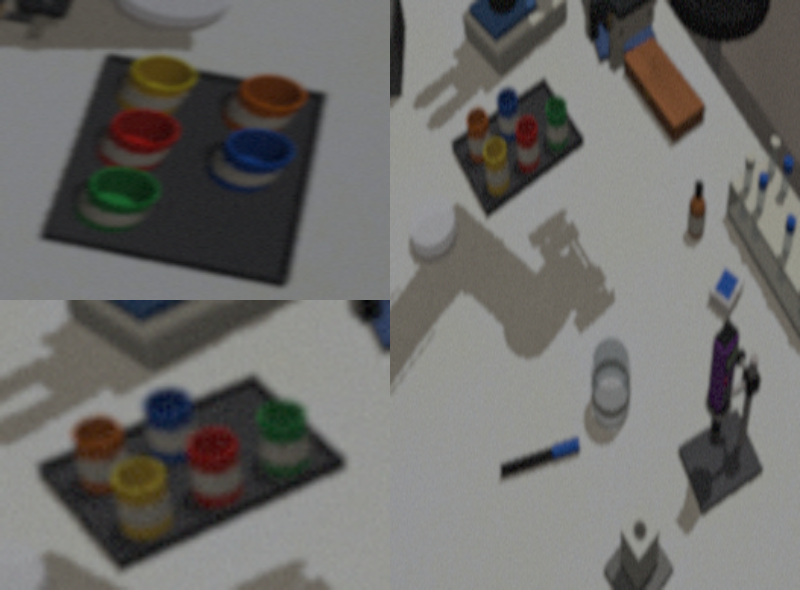

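All five cups stand upright in the tray, the meter hangs in the ring, and the beaker and other things are in place. I hand in.

```bash
python3 -c "
from station import arm
print(arm.close_job())"
```

```text
the job is handed in; nothing more can be done
None
```

I handed the job in with the meter rinsed, all five cups measured from blue to red, the meter rinsed again and hung in the ring, and every cup standing upright in the tray; the hand-in call gave no verdict.

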